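# Turn the service tray over and clear the pop-up plugs on to it

## Robot

A 6-joint arm with a two-finger parallel gripper is mounted at the origin on the work surface. World frame = base frame: x ahead of the robot, y to its left, z up, the work surface at z = 0. Lengths are in m, angles in rad, forces in N, time in s.
With the tool pointing down it reaches from about 0.25 to 0.725 m from the base axis. Payload 4 kg.
Tool frame: the origin (TCP) lies on the centre line of the jaws, within the pads' length; the fingertips stand 17 mm ahead of it and the grasp point (between the pads) lies 2 mm behind it; z points along the fingers, x is the direction in which the jaws open and shut, and the axes are right-handed (so a half turn about z gives the same grasp; the last joint's range is limited). The gripper opens to 85 mm and grips with 20 to 120 N. Pads are 22 mm wide; open, the fingers measure 114 mm over their backs; the gripper's body (76 mm by 85 mm) begins 54 mm behind the grasp point. The pads swing forward as they close: fully open they stand 13 mm farther back than shut.
Start: joints at [1.307, 0.241, 0.005, 1.335, 0, 1.571], TCP at [0.13, 0.483, 0.248] pointing down, gripper open.
Joint ranges: [-2.72, 2.72], [-1.05, 1.87], [-1.09, 1.28], [-1.99, 2.15], [-1.42, 1.44], [-3.14, 3.14]. Speed limits (rad/s): [2.79, 2.79, 3.14, 3.14, 3.14, 3.14].

## Interface

Orientations are given as a unit quaternion [x, y, z, w].
In Python, from workcell import bot gives the robot as it stands.
- The arm moves only by the tool jog_arm, never from a script. Its arguments are lists of equal length, an entry for each row: "jaw": the closure, from 0 (fully open) to 1 (shut); "linear": the shift along the tool's x, y, z in m, a list of three; "delta_rot": the turn, a rotation vector about the tool's x, y, z in degrees, a list of three. A call has exactly 8 rows; each row is the pose to reach, as a shift and turn from the pose commanded when the call began, along the tool's axes at that moment; what a row does not reach only later rows make up. A row lasts 1/12 s, in which the tool goes at most 41.7 mm and 7.16 degrees, less where a joint would pass 70% of its speed; a pose out of reach is approached as far as the arm can. A call with a gripper value outside its range is refused whole. The fingers move at their own pace and stop on an object; the grip force is fixed at half the most. Time passes only in rows, so rows that repeat a pose let the fingers close, or fill a call up. It gives the time, the measured TCP pose, the force and the opening at its end, in the units of the state.
- bot.get_obs(): the state, without advancing time (a new reading comes with each control period).
- bot.camera(name): name is "side" or "top"; returns (picture, depth): 420x560x3 uint8, red, green, blue; 420x560 float32, m along the optical axis (not along the pixel's ray), 0 where there is no reading.
- bot.calibration(name): a dict with "fovy" (degrees; the focal length in pixels is half the picture's height over the tangent of half this angle, whatever the lens; pixels are square), "cx", "cy" (the principal point, pixels), "k1" (the pictures are not rectified: a ray, as slopes to the right and down, at radius r is drawn at 1 + k1 r^2 times it, then the intrinsics apply), "origin" and "orientation" of the camera in the world. Camera axes: x right, y down, z forward; pixel columns grow to the right and rows downward; lengths in m; the calibration is good to about 2 mm. A picture is of the moment at which its call begins. calibration takes no time and is no camera call.
- bot.job_done(): hands the job in, once; it reports no verdict.
The state is a dict: "clock": time; "joint_pos": joint angles; "joint_vel": joint speeds; "tau": joint torques, N m; "eef_pos": TCP position; "tool_rot": TCP orientation; "ft_force": force on the tool from outside, world axes, zero at the start; "ft_torque": the same for the moment, N m; "grip_width": finger opening in m.
Only numpy, scipy, OpenCV 4.12 (cv2) and the standard library are available. Lean on these libraries where they do the work, as an engineer would, in place of code of your own. Each camera call takes 0.05 s, during which the arm holds its last target.

## Task

The service tray lies upside down on the pine board: slide it along the board until its handle sticks out past the open edge (towards the stands), get hold of it there and turn it over, so that it lies rim up on the pine board again. Then, for each waste fitting that still holds its plug, press the lever to push the plug up through the ring, take the plug from above and stand it upright in the tray. Leave the other things on the table where they are.

Things in the scene. Friction and masses are not known exactly. Their poses are not given: they have to be found in the camera images.
- board: Fixed raised shelf board of laminated pine, 220 mm along own x, 280 mm along own y; origin on the table under its centre, top face 50 mm above it. Open edge: own y = +140 mm (the side towards the stands), with free air beside it; the tray is slid out over this edge. Free air past the opposite edge too.
- tray_mid (a point): Centre (half-way up) of the loose white service tray, 160 x 110 x 18 mm, 0.3 kg: a 6 mm floor plate with a 12 mm high, 4 mm thick rim round one face (rim up, the floor is 6 mm above what it lies on). Own x: along the 160 mm side, to the handle; y across; z out of the smooth face. Starts upside down on the board: rim down, own z up; turned over, own z points down.
- tray_grip (a point): Centre of the grey ball, 18 mm across, that ends the tray's handle: 118 mm from the tray's centre along own x, half-way up the tray. A neck 10 mm thick joins it to the tray's end wall at 80 mm. Pinched across (along the tray's own y) at the middle of the ball, at 25 N, the tray is held but swings freely about the line between the fingers and hangs plumb when lifted.
- ring0 (a point): Fixed steel waste fitting on stand 0: a pipe, bore 43 mm, 54 mm outside, upright on a stand, with a flange 72 mm across at its top. This point: centre of the mouth, level with the rim's upper face, 105 mm above the table. Own x points from the lever's pad towards the pipe. The plug's seat is 50 mm below the rim.
- lever0 (a joint): Brass rocker lever of stand 0, rad: 0 = outer end up (start), 0.42 = pressed right down, where it stays by friction (about 3 N at the pad moves it). Pressing the pad pushes a rod up through the seat, raising the plug up to 36 mm.
- pad0 (a point): Centre of the upper face of the black pad (36 mm square) at the outer end of lever 0, on the robot's side of the stand, 137 mm from the pipe's axis; starts about 65 mm above the table and goes down about 36 mm in an arc about an axis 55 mm from the pipe's axis, 40 mm above the table.
- plug0_mid (a point): Centre (half-way up) of the loose steel plug in fitting 0: a solid upright cylinder, 40 mm across, 45 mm tall, 90 g, plain flat top, own z up. Seated, its top is 5 mm below the rim and cannot be gripped; with the lever right down its top stands about 30 mm above the rim. Absent (None) if this fitting is empty.
- ring1 (a point): Fixed steel waste fitting on stand 1: a pipe, bore 43 mm, 54 mm outside, upright on a stand, with a flange 72 mm across at its top. This point: centre of the mouth, level with the rim's upper face, 105 mm above the table. Own x points from the lever's pad towards the pipe. The plug's seat is 50 mm below the rim.
- lever1 (a joint): Brass rocker lever of stand 1, rad: 0 = outer end up (start), 0.42 = pressed right down, where it stays by friction (about 3 N at the pad moves it). Pressing the pad pushes a rod up through the seat, raising the plug up to 36 mm.
- pad1 (a point): Centre of the upper face of the black pad (36 mm square) at the outer end of lever 1, on the robot's side of the stand, 137 mm from the pipe's axis; starts about 65 mm above the table and goes down about 36 mm in an arc about an axis 55 mm from the pipe's axis, 40 mm above the table.
- plug1_mid (a point): Centre (half-way up) of the loose steel plug in fitting 1: a solid upright cylinder, 40 mm across, 45 mm tall, 90 g, plain flat top, own z up. Seated, its top is 5 mm below the rim and cannot be gripped; with the lever right down its top stands about 30 mm above the rim. Absent (None) if this fitting is empty.
- ring2 (a point): Fixed steel waste fitting on stand 2: a pipe, bore 43 mm, 54 mm outside, upright on a stand, with a flange 72 mm across at its top. This point: centre of the mouth, level with the rim's upper face, 105 mm above the table. Own x points from the lever's pad towards the pipe. The plug's seat is 50 mm below the rim.
- lever2 (a joint): Brass rocker lever of stand 2, rad: 0 = outer end up (start), 0.42 = pressed right down, where it stays by friction (about 3 N at the pad moves it). Pressing the pad pushes a rod up through the seat, raising the plug up to 36 mm.
- pad2 (a point): Centre of the upper face of the black pad (36 mm square) at the outer end of lever 2, on the robot's side of the stand, 137 mm from the pipe's axis; starts about 65 mm above the table and goes down about 36 mm in an arc about an axis 55 mm from the pipe's axis, 40 mm above the table.
- plug2_mid (a point): Centre (half-way up) of the loose steel plug in fitting 2: a solid upright cylinder, 40 mm across, 45 mm tall, 90 g, plain flat top, own z up. Seated, its top is 5 mm below the rim and cannot be gripped; with the lever right down its top stands about 30 mm above the rim. Absent (None) if this fitting is empty.
- screwdriver: Bystander: screwdriver with red handle, 180 mm, lying on the table. Origin under its middle.
- tap_handle: Bystander: white cross tap handle, 75 mm across, 46 mm high. Origin under its middle.
- float_valve: Bystander: blue float valve, 60 mm across, 90 mm high. Origin under its middle.
- aerator: Bystander: chrome aerator, 42 mm across, 38 mm high. Origin under its middle.
- key_holder: Bystander: stainless hex key holder, 90 x 30 mm, 75 mm high with its keys. Origin under its middle.
- jar: Bystander: closed jar, 60 mm across, 90 mm high. Origin under its middle.
There are look-alikes about, which are no part of the job. Of the things that look like the part that bears tray_mid, the largest one is meant.

How it is judged:
By the outcome, as a careful person would: the job done as asked, in the order asked, and still so for the second after the job is handed in, with the robot touching nothing.
Of plug0, plug1, plug2 only 2 to 3 are there at a start; the rules pass over those that are not, and their reading is None.
At some moment in a run one of tray may be knocked a few centimetres aside while the robot is not near it.
It also fails if it takes over 210 s, if anything falls off the work surface, if the arm or the gripper's body presses on something with over 40 N, if the wrist force passes 120 N, or if a joint passes its speed limit or range.

## Working session

There is one attempt and no reset: what is moved stays moved. The work goes in short steps, Python scripts to look and compute and a tool call to move; the robot and the scene stay as the last step left them, time stands still between calls to the robot, and variables do not carry over. Pictures are saved under pics/ and viewed, and the job is handed in when it is done.

Besides the shell and the picture viewer there is one more tool, called after "Request:" as name(argument=value, ...) on one line, values as JSON. jog_arm: Moves the arm, as the interface text tells. Its arguments: {"type":"object","properties":{"jaw":{"type":"array","items":{"type":"number"}},"linear":{"type":"array","items":{"type":"array","items":{"type":"number"}}},"delta_rot":{"type":"array","items":{"type":"array","items":{"type":"number"}}}},"required":["jaw","linear","delta_rot"]}

```bash
ls; mkdir -p pics
python3 - <<'E'
from workcell import bot
import cv2
print(bot.get_obs())
for n in("side","top"):
    print(n,bot.calibration(n))
    p,d=bot.camera(n)
    cv2.imwrite(f"pics/{n}0.png",p[:,:,::-1])
    import numpy as np
    np.save(f"pics/{n}0_d.npy",d); np.save(f"pics/{n}0.npy",p)
E
```

```text
pics
{'clock': 0.0, 'joint_pos': array([1.30696389e+00, 2.41381872e-01, 3.74649262e-03, 1.33517550e+00,
       1.67568674e-05, 1.57081489e+00]), 'joint_vel': array([-0.00091543, -0.00085458, -0.00082318, -0.00087876,  0.00212673,
       -0.00013915]), 'tau': array([-2.35372599e-04, -3.72320223e+01,  2.52407384e+01,  1.69824570e-02,
       -2.34033831e-05, -4.58234965e-06]), 'eef_pos': array([0.13023602, 0.48214298, 0.24743693]), 'tool_rot': array([ 7.93976994e-01,  6.07946970e-01, -8.04836373e-04,  6.05733056e-04]), 'ft_force': array([-0.73753772,  0.2449997 ,  0.01128012]), 'ft_torque': array([0.00466133, 0.00086881, 0.0608761 ]), 'grip_width': 0.08513678511273919}
side {'fovy': 56.6134858355065, 'cx': 282.46101626448376, 'cy': 208.19398955658642, 'k1': -0.028262868851600606, 'origin': array([ 0.30531069, -0.60433853,  0.92718203]), 'orientation': array([ 0.93264206, -0.15588671,  0.04686546, -0.32199652])}
top {'fovy': 50.083393344585645, 'cx': 281.271094975588, 'cy': 211.85311426116397, 'k1': 0.051613602172875486, 'origin': array([0.32615564, 0.01965279, 1.29683527]), 'orientation': array([-0.699603  ,  0.71047312, -0.05514522,  0.05236979])}
```

View pics/side0.png

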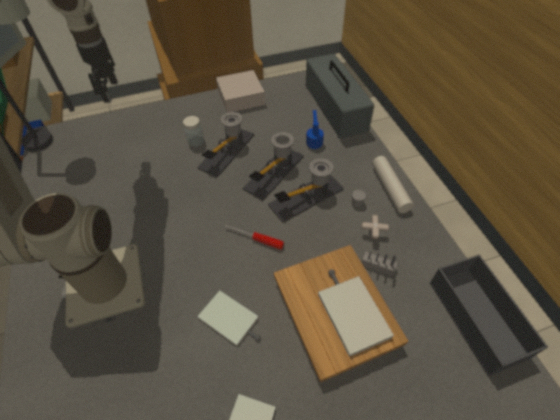

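View pics/top0.png

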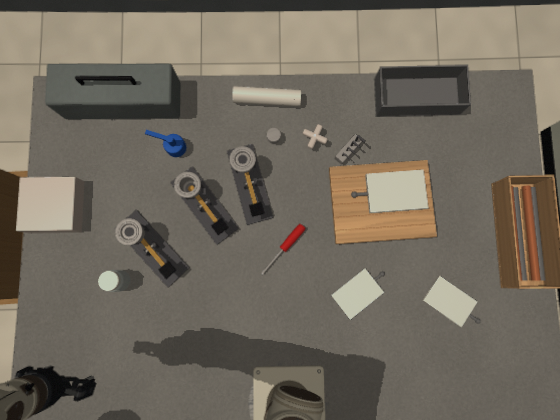

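The top view shows the board at right around (383,202), with the white tray on it at (397,191) and its handle ball at (355,195) pointing towards the stands. The three fittings are at (243,159), (188,184) and (129,232), with their pads towards the robot. There are two look-alike trays on the table, at (358,293) and (450,302).

```bash
cat > h.py <<'E'
from workcell import bot
import numpy as np, cv2
from scipy.spatial.transform import Rotation as R
np.set_printoptions(precision=4,suppress=True)
def K(n):
    c=bot.calibration(n); f=210/np.tan(np.radians(c['fovy']/2)); return c,f
def rays(n,uv):
    c,f=K(n); uv=np.atleast_2d(uv).astype(float)
    d=(uv-[c['cx'],c['cy']])/f
    s=d.copy()
    for _ in range(20): s=d/(1+c['k1']*(s**2).sum(1,keepdims=True))
    return c['origin'],R.from_quat(c['orientation']),np.c_[s,np.ones(len(s))]
def onplane(n,uv,z):
    o,r,s=rays(n,uv); w=r.apply(s); t=(z-o[2])/w[:,2]; return o+w*t[:,None]
def dep(n,uv,d):
    o,r,s=rays(n,uv); uv=np.atleast_2d(uv).astype(int); return o+r.apply(s*d[uv[:,1],uv[:,0]][:,None])
def cloud(n,d):
    v,u=np.mgrid[0:420,0:560]; uv=np.c_[u.ravel(),v.ravel()]
    o,r,s=rays(n,uv); return (o+r.apply(s*d.reshape(-1,1))).reshape(420,560,3)
def proj(n,P):
    c,f=K(n); q=R.from_quat(c['orientation']).inv().apply(np.atleast_2d(P)-c['origin']); s=q[:,:2]/q[:,2:]
    return s*(1+c['k1']*(s**2).sum(1,keepdims=True))*f+[c['cx'],c['cy']]
def snap(tag):
    out={}
    for n in("side","top"):
        p,d=bot.camera(n); np.save(f"pics/{n}{tag}.npy",p); np.save(f"pics/{n}{tag}_d.npy",d); out[n]=(p,d)
        cv2.imwrite(f"pics/{n}{tag}.png",p[:,:,::-1])
    return out
def load(n,tag): return np.load(f"pics/{n}{tag}.npy"),np.load(f"pics/{n}{tag}_d.npy")
def crop(n,tag,x0,y0,x1,y1,s):
    p,_=load(n,tag); cv2.imwrite(f"pics/c_{n}{tag}_{x0}_{y0}.png",cv2.resize(p[y0:y1,x0:x1,::-1],None,fx=s,fy=s,interpolation=cv2.INTER_CUBIC))
def tool():
    o=bot.get_obs(); return o['eef_pos'],R.from_quat(o['tool_rot'])
E
python3 - <<'E'
from h import *
crop('top','0',90,130,280,290,4)
crop('top','0',320,120,450,260,4)
crop('side','0',180,100,360,220,4)
for n in('top','side'):
    p,d=load(n,'0'); C=cloud(n,d)
    print(n)
    if n=='top':
        for nm,uv in dict(table=(300,300),board=(345,225),board2=(425,225),tray=(397,191),tray2=(357,292),tray3=(450,302),ball=(355,194),r0=(243,159),r1=(188,184),r2=(129,232),p0=(257,211),p1=(220,227),p2=(168,270)).items():
            print(nm,C[uv[1],uv[0]])
    else:
        for nm,uv in dict(table=(200,280),board=(300,300),tray=(355,315),ball=(333,273)).items(): print(nm,C[uv[1],uv[0]])
E
```

```text
top
table [ 0.2721 -0.0359  0.0029]
board [ 0.4774 -0.1639  0.0509]
board2 [ 0.4743 -0.386   0.05  ]
tray [ 0.5681 -0.3087  0.0692]
tray2 [ 0.2924 -0.1952  0.0168]
tray3 [ 0.2625 -0.4501  0.0189]
ball [ 0.5607 -0.1915  0.0732]
r0 [0.6578 0.1161 0.0998]
r1 [0.6107 0.2845 0.0058]
r2 [0.462  0.4198 0.0975]
p0 [0.5179 0.0804 0.0685]
p1 [0.4751 0.1823 0.0679]
p2 [0.3262 0.0197 1.2968]
side
table [ 0.2425 -0.0727  0.0022]
board [ 0.4642 -0.2321  0.0494]
tray [ 0.568  -0.3159  0.0666]
ball [ 0.5631 -0.1988  0.0667]
```

View pics/c_top0_90_130.png

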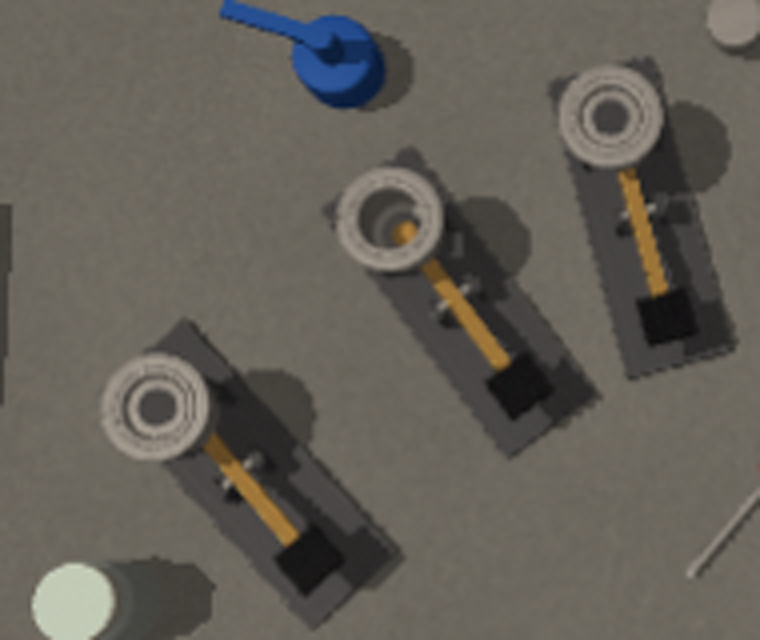

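View pics/c_top0_320_120.png

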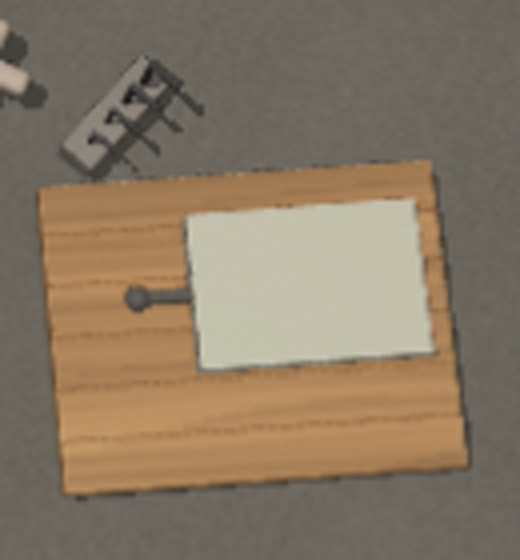

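View pics/c_side0_180_100.png

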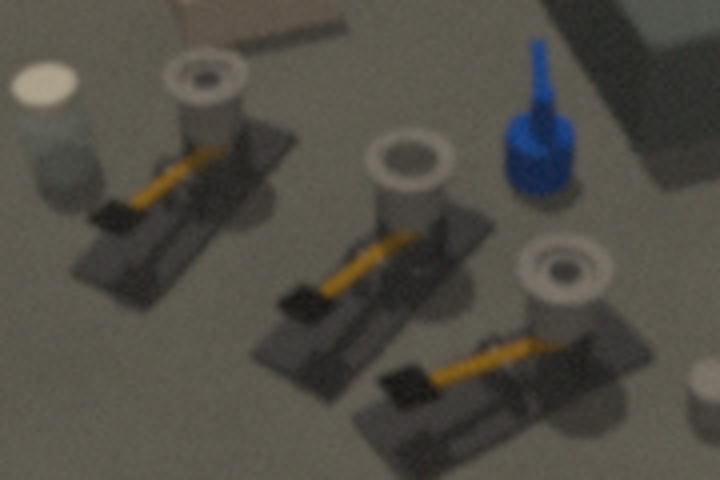

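Zoomed in, the right fitting at (243,159) and left fitting at (129,232) hold plugs. The middle one at (188,184) is empty, with the brass lever end visible in its bore. Next I measure positions.

```bash
cat > meas.py <<'E'
from h import *
def tray(tag,n='top',z=0.068,box=(320,120,450,260)):
    p,d=load(n,tag); x0,y0,x1,y1=box
    hsv=cv2.cvtColor(p,cv2.COLOR_RGB2HSV); 
    m=((hsv[...,1]<60)&(hsv[...,2]>130)).astype(np.uint8); mm=np.zeros_like(m); mm[y0:y1,x0:x1]=m[y0:y1,x0:x1]
    mm=cv2.morphologyEx(mm,cv2.MORPH_OPEN,np.ones((5,5),np.uint8))
    cs,_=cv2.findContours(mm,cv2.RETR_EXTERNAL,cv2.CHAIN_APPROX_NONE); c=max(cs,key=cv2.contourArea)
    W=onplane(n,c[:,0,:],z)[:,:2]
    (cx,cy),(w,h),a=cv2.minAreaRect((W*1000).astype(np.float32))
    b=cv2.boxPoints(((cx,cy),(w,h),a))
    return np.array([cx,cy])/1000,(w,h),a,b
def board(tag):
    p,d=load('top',tag); hsv=cv2.cvtColor(p,cv2.COLOR_RGB2HSV)
    C=cloud('top',d)
    m=((C[...,2]>0.035)&(C[...,2]<0.085)&(d>0)).astype(np.uint8); mm=np.zeros_like(m); mm[155:250,322:445]=m[155:250,322:445]
    mm=cv2.morphologyEx(mm,cv2.MORPH_OPEN,np.ones((7,7),np.uint8))
    cs,_=cv2.findContours(mm,cv2.RETR_EXTERNAL,cv2.CHAIN_APPROX_NONE); c=max(cs,key=cv2.contourArea)
    W=onplane('top',c[:,0,:],.05)[:,:2]
    (cx,cy),(w,h),a=cv2.minAreaRect((W*1000).astype(np.float32))
    return (cx,cy),(w,h),a,cv2.boxPoints(((cx,cy),(w,h),a))
if __name__=='__main__':
    print('tray',tray('0')); print('tray side',tray('0','side',box=(310,270,400,360)))
    print('board',board('0'))
    for n,box in (('top',(345,185,372,202)),('side',(325,265,345,285))):
        p,d=load(n,'0'); g=cv2.cvtColor(p,cv2.COLOR_RGB2HSV); x0,y0,x1,y1=box
        s=(g[y0:y1,x0:x1,1]<90)&(g[y0:y1,x0:x1,2]<130)
        v,u=np.nonzero(s); 
        for r in s.astype(int): print(''.join(map(str,r)))
        print(n)
    # rings: pads
    p,d=load('top','0'); C=cloud('top',d)
    for nm,(u,v) in dict(A=(243,159),B=(188,184),C=(129,232)).items():
        s=np.zeros(d.shape,bool); s[v-18:v+18,u-18:u+18]=True
        s&=(C[...,2]>.098)&(C[...,2]<.115)&(d>0)
        vv,uu=np.nonzero(s); (cx,cy),r=cv2.minEnclosingCircle(np.c_[uu,vv].astype(np.float32))
        print(nm,(cx,cy),r,onplane('top',(cx,cy),.105),onplane('top',(uu.mean(),vv.mean()),.105), s.sum())
    hsv=cv2.cvtColor(p,cv2.COLOR_RGB2HSV)
    for nm,(u,v) in dict(A=(257,209),B=(220,226),C=(167,269)).items():
        s=np.zeros(d.shape,np.uint8); q=hsv[v-14:v+14,u-14:u+14,2]; s[v-14:v+14,u-14:u+14]=q<38
        k,l,st,ce=cv2.connectedComponentsWithStats(s); i=1+np.argmax(st[1:,4]); 
        print('pad',nm,ce[i],st[i],onplane('top',ce[i],.065))
E
python3 meas.py
```

```text
tray (array([ 0.5691, -0.3081]), (111.03536224365234, 160.577392578125), 3.532628059387207, array([[ 508.7802, -231.3482],
       [ 518.6746, -391.6205],
       [ 629.4989, -384.7788],
       [ 619.6046, -224.5065]], dtype=float32))
tray side (array([ 0.5676, -0.3104]), (109.24518585205078, 160.918701171875), 3.2044315338134766, array([[ 508.5316, -233.1477],
       [ 517.5267, -393.8148],
       [ 626.6011, -387.7081],
       [ 617.606 , -227.041 ]], dtype=float32))
board ((544.659912109375, -269.7391357421875), (220.28973388671875, 282.15533447265625), 3.0910370349884033, array([[ 427.068 , -134.806 ],
       [ 442.2826, -416.5509],
       [ 662.2518, -404.6722],
       [ 647.0372, -122.9274]], dtype=float32))
000000000000000000000000000
000000000000000000000010000
000000000000000000000010000
000000000000000000000010000
000000000000000000000000000
000000000000000000000010000
000000000000000000000010000
000000011111000111111110000
000000111111111111111110000
000000111111111111111110000
000000111111111111111110000
000000011111000000000011000
000000001100000000000001000
00000000000000
[... 362 characters left out ...]
111000000000
00000000111000000000
00000000111100000000
00000000011100000000
00000000001110000000
00000000001111000000
00000000001111000000
00000000001100000000
side
A (242.4166717529297, 158.4166717529297) 12.923483848571777 [[0.658  0.1172 0.105 ]] [[0.6579 0.1175 0.105 ]] 493
B (187.0, 184.0) 13.601571083068848 [[0.5889 0.2668 0.105 ]] [[0.5891 0.2672 0.105 ]] 369
C (128.7051239013672, 231.2948760986328) 14.01362419128418 [[0.463  0.4181 0.105 ]] [[0.4626 0.4181 0.105 ]] 567
pad A [256.761  208.9182] [249 201  16  15 159] [[0.5243 0.0812 0.065 ]]
pad B [219.816  225.9509] [212 218  17  17 163] [[0.4783 0.1833 0.065 ]]
pad C [167.4294 269.1824] [159 260  18  19 170] [[0.3628 0.3239 0.065 ]]
```

Run:
```python
from h import *
t,r=tool(); print(t,r.as_matrix())
for n,b in (('side',(60,40,130,110)),('top',(0,360,110,420))):
    p,d=load(n,'0'); C=cloud(n,d); x0,y0,x1,y1=b
    c=C[y0:y1,x0:x1][(d[y0:y1,x0:x1]>0)]
    q=r.inv().apply(c-t); s=(abs(q[:,0])<.07)&(abs(q[:,1])<.06)&(q[:,2]>-.06)&(q[:,2]<.04)
    q=q[s]; print(n,len(q)); print('z percentiles',np.percentile(q[:,2],[50,80,90,95,98,100])); 
    k=q[q[:,2]>-.01]; print(k[np.argsort(-k[:,2])][:25])
    crop(n,'0',*b,6)
```

```text
[0.1302 0.4822 0.2475] [[ 0.2607  0.9654 -0.0005]
 [ 0.9654 -0.2607 -0.0018]
 [-0.0019 -0.     -1.    ]]
side 275
z percentiles [-0.0253 -0.0079 -0.0038  0.0008  0.0027  0.0049]
[[-0.0494 -0.0023  0.0049]
 [-0.0499  0.0007  0.0048]
 [-0.0496 -0.005   0.0046]
 [ 0.0414  0.0054  0.0037]
 [ 0.0409 -0.0002  0.003 ]
 [ 0.0413 -0.0092  0.0027]
 [ 0.041  -0.0062  0.0027]
 [ 0.0396  0.0033  0.0024]
 [-0.0537  0.0053  0.0023]
 [ 0.0397 -0.0026  0.002 ]
 [-0.053  -0.0062  0.002 ]
 [ 0.0446 -0.0036  0.0018]
 [-0.0537 -0.0086  0.0013]
 [-0.0512  0.0082  0.0009]
 [-0.0511  0.0053  0.0007]
 [ 0.0417 -0.0082 -0.0005]
 [-0.0485  0.0081 -0.0006]
 [ 0.0402  0.0013 -0.0009]
 [ 0.0396  0.0045 -0.0011]
 [ 0.0389  0.0106 -0.0011]
 [ 0.0406 -0.0107 -0.0014]
 [ 0.0475  0.0093 -0.0024]
 [ 0.0434 -0.0049 -0.0026]
 [ 0.0376 -0.0035 -0.0029]
 [-0.0552 -0.0067 -0.0031]]
top 189
z percentiles [-0.0468 -0.0152 -0.0066 -0.0035  0.0008  0.004 ]
[[ 0.0458  0.0024  0.004 ]
 [ 0.0451  0.0093  0.0022]
 [ 0.0429  0.0035  0.002 ]
 [ 0.0434  0.0056  0.0014]
 [ 0.0437  0.0078  0.0006]
 [-0.0465  0.0099  0.0006]
 [ 0.0489  0.0111 -0.0003]
 [-0.0479  0.0086 -0.0016]
 [-0.049   0.007  -0.0028]
 [-0.0458  0.0106 -0.0034]
 [-0.052   0.0057 -0.0036]
 [ 0.0517  0.011  -0.0036]
 [ 0.0488  0.0121 -0.0056]
 [ 0.043   0.0093 -0.006 ]
 [ 0.0444  0.0068 -0.0061]
 [-0.0508  0.006  -0.0063]
 [ 0.0422  0.0074 -0.0064]
 [-0.0447  0.0109 -0.0065]
 [ 0.0448  0.0089 -0.0066]
 [ 0.0435  0.0114 -0.0066]
 [-0.0545  0.0028 -0.0072]
 [ 0.0452  0.0111 -0.0073]
 [ 0.047   0.0108 -0.008 ]
 [-0.0487  0.008  -0.0081]
 [-0.0542  0.0051 -0.0083]]
```

View pics/c_side0_60_40.png

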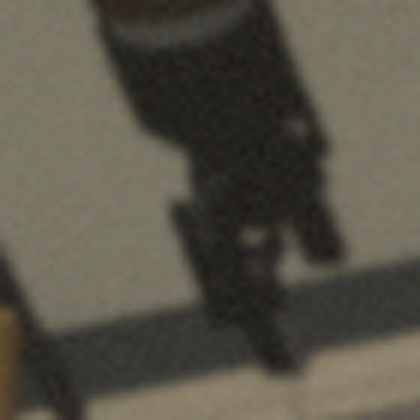

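```bash
cat > go.py <<'E'
import sys
from h import *
# usage: go.py x y z psi_deg -> tool-frame shift(mm) and rotvec(deg); tool down
def Rdown(psi):
    a=np.radians(psi); x=np.array([np.cos(a),np.sin(a),0]); z=np.array([0,0,-1.]); return R.from_matrix(np.c_[x,np.cross(z,x),z])
def show(P,psi):
    t,r=tool(); print('tool',t,'psi',np.degrees(np.arctan2(*r.as_matrix()[1::-1,0])))
    print('linear mm',r.inv().apply(np.array(P)-t)*1000,'rot deg',np.degrees((r.inv()*Rdown(psi)).as_rotvec()))
if __name__=='__main__':
    a=list(map(float,sys.argv[1:])); show(a[:3],a[3]); o=bot.get_obs(); print(o['clock'],'F',o['ft_force'],'w',o['grip_width'],'q',o['joint_pos'])
E
python3 go.py 0.577 -0.435 0.2 3.5
```

```text
tool [0.1302 0.4822 0.2475] psi 74.88689917334351
linear mm [-768.8615  670.4565   48.9767] rot deg [ 0.0681  0.0955 71.3869]
0.1 F [ 0.0737  0.1914 -0.2827] w 0.08504391288080453 q [1.307  0.2413 0.0038 1.3352 0.     1.5708]
```

Request:
jog_arm(jaw=[0, 0, 0, 0, 0, 0, 0, 0], linear=[[-0.03, 0.026, 0], [-0.06, 0.052, 0], [-0.09, 0.078, 0], [-0.12, 0.104, 0], [-0.15, 0.13, 0], [-0.18, 0.156, 0], [-0.21, 0.182, 0], [-0.23, 0.2, 0]], delta_rot=[[0, 0, 3], [0, 0, 6], [0, 0, 9], [0, 0, 12], [0, 0, 15], [0, 0, 18], [0, 0, 21], [0, 0, 24]])

```text
clock: 0.77
eef_pos: [0.2635, 0.2056, 0.2481]
tool_rot: [0.904, 0.428, -0.0, 0.001]
ft_force: [-0.5, 1.1, 0.8]
grip_width: 0.0857
```

```bash
python3 go.py 0.577 -0.435 0.2 3.5
```

```text
tool [0.2635 0.2056 0.2481] psi 50.663385463644566
linear mm [-296.7395  648.5197   48.7851] rot deg [ 0.0582  0.0385 47.1634]
0.7667 F [-0.5287  1.0574  0.7976] w 0.08569214649724964 q [ 0.6634 -0.0913 -0.3594  1.3035 -0.0008  1.35  ]
```

Request:
jog_arm(jaw=[0, 0, 0, 0, 0, 0, 0, 0], linear=[[-0.016, 0.035, 0], [-0.032, 0.07, 0], [-0.048, 0.105, 0], [-0.064, 0.14, 0], [-0.08, 0.175, 0], [-0.096, 0.21, 0], [-0.112, 0.245, 0], [-0.128, 0.28, 0]], delta_rot=[[0, 0, 3], [0, 0, 6], [0, 0, 9], [0, 0, 12], [0, 0, 15], [0, 0, 18], [0, 0, 20], [0, 0, 22]])

```text
clock: 1.43
eef_pos: [0.4001, -0.0695, 0.2481]
tool_rot: [0.969, 0.248, -0.0, -0.0]
ft_force: [1.0, 1.2, 0.1]
grip_width: 0.0854
```

```bash
python3 go.py 0.577 -0.43 0.2 3.5
```

```text
tool [ 0.4001 -0.0695  0.2481] psi 28.745744631338784
linear mm [-18.2518 401.213   47.9339] rot deg [-0.0204  0.0104 25.2457]
1.4333 F [0.9653 1.181  0.1146] w 0.0853804057496126 q [-0.1721  0.0547 -0.2169  1.2996  0.0002  0.897 ]
```

Request:
jog_arm(jaw=[0.3, 0.3, 0.3, 0.3, 0.3, 0.3, 0.3, 0.3], linear=[[-0.002, 0.04, 0], [-0.004, 0.08, 0], [-0.006, 0.12, 0], [-0.008, 0.16, 0], [-0.01, 0.2, 0], [-0.012, 0.24, 0], [-0.014, 0.28, 0], [-0.016, 0.315, 0]], delta_rot=[[0, 0, 3], [0, 0, 6], [0, 0, 9], [0, 0, 12], [0, 0, 15], [0, 0, 18], [0, 0, 21], [0, 0, 25.2]])

```text
clock: 2.1
eef_pos: [0.5385, -0.3533, 0.2472]
tool_rot: [1.0, 0.03, -0.0, -0.0]
ft_force: [1.7, 0.7, -0.3]
grip_width: 0.0598
```

```bash
python3 go.py 0.577 -0.43 0.2 3.5
```

```text
tool [ 0.5385 -0.3533  0.2472] psi 3.467498877203388
linear mm [33.8696 78.9439 47.1656] rot deg [-0.0265  0.0496 -0.0325]
2.1 F [ 1.6789  0.6804 -0.2787] w 0.059847580759897955 q [-0.5806  0.5407  0.4475  1.4785 -0.0001  0.9297]
```

Request:
jog_arm(jaw=[0.3, 0.3, 0.3, 0.3, 0.3, 0.3, 0.3, 0.3], linear=[[0.008, 0.02, 0.01], [0.016, 0.04, 0.02], [0.024, 0.06, 0.03], [0.034, 0.079, 0.04], [0.034, 0.079, 0.05], [0.034, 0.079, 0.05], [0.034, 0.079, 0.05], [0.034, 0.079, 0.05]], delta_rot=[[0, 0, 0], [0, 0, 0], [0, 0, 0], [0, 0, 0], [0, 0, 0], [0, 0, 0], [0, 0, 0], [0, 0, 0]])

```text
clock: 2.77
eef_pos: [0.577, -0.4269, 0.199]
tool_rot: [0.999, 0.032, 0.0, -0.0]
ft_force: [-0.5, 0.8, -0.6]
grip_width: 0.0601
```

Run:
```python
from meas import *
from go import show
snap('1')
print(tray('1','side',box=(310,270,400,360)))
print(tray('1','top'))
show([.577,-.43,.064],3.5); print(bot.get_obs()['joint_pos'])
```

```text
(array([ 0.5682, -0.3105]), (108.3379898071289, 159.1941680908203), 3.160820245742798, array([[ 509.7005, -233.9673],
       [ 518.4781, -392.9193],
       [ 626.6514, -386.9456],
       [ 617.8737, -227.9937]], dtype=float32))
(array([ 0.5693, -0.3081]), (110.53658294677734, 160.33255004882812), 3.4199862480163574, array([[ 509.3089, -231.3821],
       [ 518.8735, -391.4291],
       [ 629.2132, -384.8351],
       [ 619.6486, -224.7881]], dtype=float32))
tool [ 0.5774 -0.4271  0.2002] psi 3.7324577248746946
linear mm [ -0.8633   2.7191 136.189 ] rot deg [ 0.078  -0.0992  0.2324]
[-0.6368  0.7233  0.6457  1.4909  0.0001  0.8688]
```

View pics/side1.png

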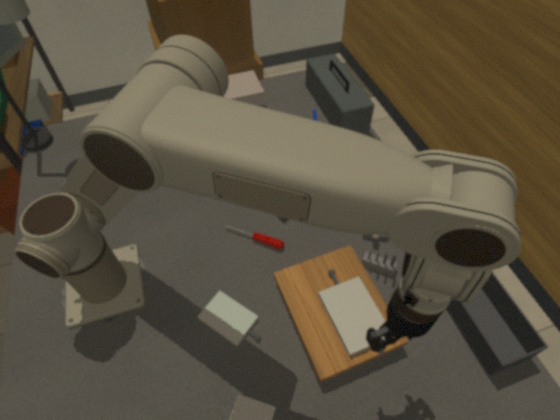

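The side view shows the tray still on the board around (355,315), with the gripper just behind its far end. I descend behind it.

Request:
jog_arm(jaw=[0.3, 0.3, 0.3, 0.3, 0.3, 0.3, 0.3, 0.3], linear=[[-0.001, 0.001, 0.03], [-0.001, 0.001, 0.06], [-0.001, 0.001, 0.09], [-0.001, 0.001, 0.11], [-0.001, 0.001, 0.125], [-0.001, 0.001, 0.135], [-0.001, 0.001, 0.135], [-0.001, 0.001, 0.135]], delta_rot=[[0, 0, 0], [0, 0, 0], [0, 0, 0], [0, 0, 0], [0, 0, 0], [0, 0, 0], [0, 0, 0], [0, 0, 0]])

```text
clock: 3.53
eef_pos: [0.5765, -0.4286, 0.0643]
tool_rot: [0.999, 0.032, 0.0, 0.0]
ft_force: [-0.4, -0.2, 1.8]
grip_width: 0.0599
```

```bash
python3 go.py 0.571 -0.307 0.064 3.5
```

```text
tool [ 0.5765 -0.4286  0.0643] psi 3.708046244632571
linear mm [   2.3652 -121.6729    0.2458] rot deg [ 0.0331 -0.0386  0.208 ]
3.5333 F [-0.3888 -0.2275  1.8189] w 0.05994686664882895 q [-0.6393  0.7908  0.4172  1.1963 -0.      0.8668]
```

Request:
jog_arm(jaw=[0.3, 0.3, 0.3, 0.3, 0.3, 0.3, 0.3, 0.3], linear=[[0, -0.015, 0], [0, -0.024, 0], [0, -0.03, 0], [0, -0.036, 0], [0, -0.043, 0], [0, -0.05, 0], [0, -0.058, 0], [0, -0.066, 0]], delta_rot=[[0, 0, 0], [0, 0, 0], [0, 0, 0], [0, 0, 0], [0, 0, 0], [0, 0, 0], [0, 0, 0], [0, 0, 0]])

```text
clock: 4.2
eef_pos: [0.5722, -0.3628, 0.064]
tool_rot: [0.999, 0.032, 0.001, 0.001]
ft_force: [0.5, -3.1, 2.1]
grip_width: 0.0602
```

Request:
jog_arm(jaw=[0.3, 0.3, 0.3, 0.3, 0.3, 0.3, 0.3, 0.3], linear=[[0, -0.008, 0], [0, -0.016, 0], [0, -0.024, 0], [0, -0.032, 0], [0, -0.04, 0], [0, -0.048, 0], [0, -0.054, 0], [0, -0.057, 0]], delta_rot=[[0, 0, 0], [0, 0, 0], [0, 0, 0], [0, 0, 0], [0, 0, 0], [0, 0, 0], [0, 0, 0], [0, 0, 0]])

```text
clock: 4.87
eef_pos: [0.5681, -0.3046, 0.0631]
tool_rot: [0.999, 0.033, -0.0, -0.0]
ft_force: [-0.3, -3.0, 2.2]
grip_width: 0.0598
```

Run:
```python
from meas import *
snap('2')
print(tray('2','side',box=(300,250,400,360)))
crop('side','2',280,220,420,360,5)
o=bot.get_obs();print(o['eef_pos'],o['ft_force'])
```

```text
(array([ 0.5592, -0.2015]), (109.23102569580078, 134.02748107910156), 3.2812552452087402, array([[ 500.8567, -137.6951],
       [ 508.5281, -271.5028],
       [ 617.5801, -265.2507],
       [ 609.9087, -131.443 ]], dtype=float32))
[ 0.5679 -0.3042  0.0628] [ 0.9853  0.0877 -0.1814]
```

View pics/c_side2_280_220.png

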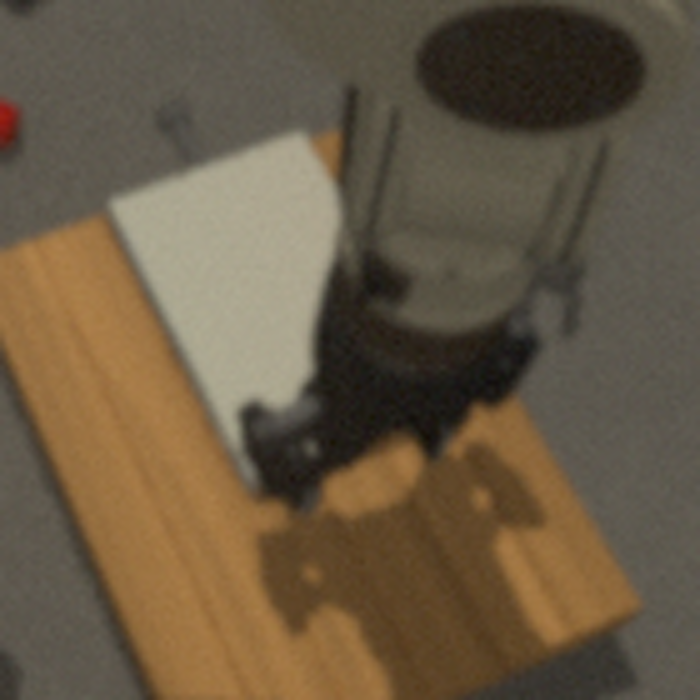

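The tray has slid, and its handle now sticks out past the open edge at crop (175,110). I back off and lift.

Request:
jog_arm(jaw=[0.3, 0.3, 0.3, 0.1, 0, 0, 0, 0], linear=[[0, 0.008, 0], [0, 0.01, -0.02], [0, 0.01, -0.05], [0, 0.01, -0.09], [0, 0.01, -0.13], [0, 0, -0.16], [0, -0.02, -0.16], [0, -0.03, -0.16]], delta_rot=[[0, 0, 0], [0, 0, 0], [0, 0, 0], [0, 0, 0], [0, 0, 0], [0, 0, 0], [0, 0, 0], [0, 0, 0]])

```text
clock: 5.63
eef_pos: [0.5672, -0.2755, 0.2255]
tool_rot: [0.999, 0.032, 0.002, 0.0]
ft_force: [0.6, -0.3, -1.3]
grip_width: 0.0853
```

Request:
jog_arm(jaw=[0, 0, 0, 0, 0, 0, 0, 0], linear=[[0, -0.04, 0], [0, -0.08, 0], [0, -0.12, 0], [0, -0.16, 0], [0, -0.2, 0], [0, -0.24, 0], [0, -0.28, 0], [0, -0.3, 0]], delta_rot=[[0, 0, 0], [0, 0, 0], [0, 0, 0], [0, 0, 0], [0, 0, 0], [0, 0, 0], [0, 0, 0], [0, 0, 0]])

```text
clock: 6.3
eef_pos: [0.545, 0.0274, 0.221]
tool_rot: [0.999, 0.034, -0.003, -0.001]
ft_force: [-0.9, 0.1, 0.2]
grip_width: 0.0855
```

```bash
python3 - <<'E'
from meas import *
snap('3')
print(tray('3','top'))
print(tray('3','side',box=(300,250,400,360)))
crop('side','3',280,220,420,360,5)
crop('top','3',300,120,450,260,5)
E
python3 go.py 0.556 -0.096 0.15 3.5
```

```text
(array([ 0.5675, -0.2734]), (107.14808654785156, 35.98740005493164), 4.056640625, array([[ 512.7726, -259.2909],
       [ 515.3185, -295.1882],
       [ 622.1982, -287.6082],
       [ 619.6523, -251.711 ]], dtype=float32))
(array([ 0.564, -0.277]), (108.36400604248047, 37.274471282958984), 4.366485118865967, array([[ 508.5303, -262.5789],
       [ 511.3682, -299.7452],
       [ 619.4176, -291.4948],
       [ 616.5797, -254.3286]], dtype=float32))
tool [0.5454 0.0268 0.2211] psi 4.017809792585606
linear mm [  2.3047 123.3379  70.9715] rot deg [-0.0756  0.2797  0.5176]
6.4 F [-0.6141 -0.7461 -0.8469] w 0.08546958469200704 q [0.0485 0.3481 0.0816 1.3092 0.0012 1.5491]
```

View pics/c_top3_300_120.png

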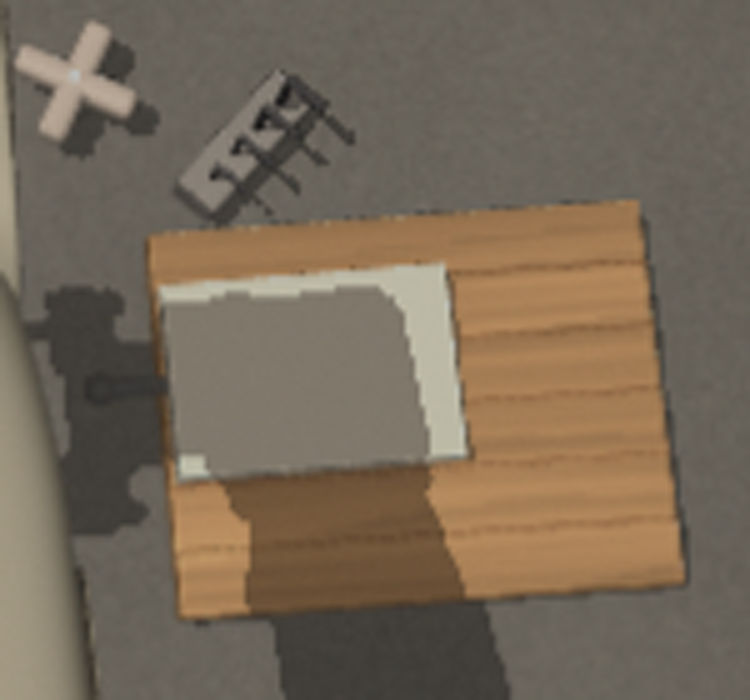

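View pics/c_side3_280_220.png

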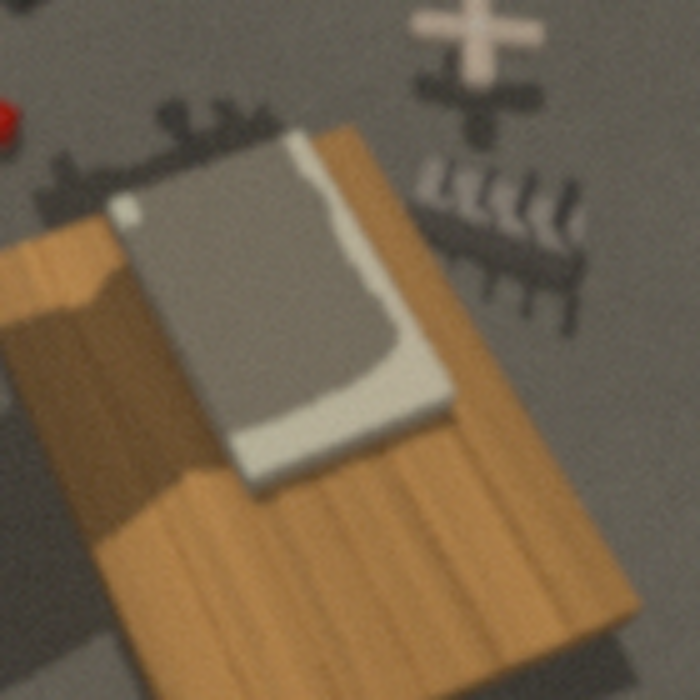

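The top crop shows the tray's corners at crop (160,288), (443,265), (467,457) and (180,480), with the ball at (100,388) past the board's edge.

Run:
```python
from h import *
q=np.array([[160,288],[443,265],[467,457],[180,480],[100,388]]);uv=(q+.5)/5-.5+[300,120]
P=onplane('top',uv[:4],.068); print(P, P.mean(0)); B=onplane('top',uv[4],.06); print('ball',B)
d=(P[0]+P[3]-P[1]-P[2])[:2]; d/=np.linalg.norm(d); print(d, P.mean(0)[:2]+.118*d)
q=np.array([[120,200],[300,128],[455,390],[255,482],[178,115]]);uv=(q+.5)/5-.5+[280,220]
P=onplane('side',uv[:4],.068); print(P, P.mean(0)); print('ball',onplane('side',uv[4],.06))
```

```text
[[ 0.6105 -0.129   0.068 ]
 [ 0.6211 -0.2873  0.068 ]
 [ 0.5123 -0.295   0.068 ]
 [ 0.5018 -0.1365  0.068 ]] [ 0.5614 -0.212   0.068 ]
ball [[ 0.5557 -0.0946  0.06  ]]
[-0.0661  0.9978] [ 0.5536 -0.0942]
[[ 0.5075 -0.1398  0.068 ]
 [ 0.611  -0.1302  0.068 ]
 [ 0.6209 -0.2892  0.068 ]
 [ 0.5136 -0.3002  0.068 ]] [ 0.5633 -0.2148  0.068 ]
ball [[ 0.5565 -0.0972  0.06  ]]
```

Request:
jog_arm(jaw=[0, 0, 0, 0, 0, 0, 0, 0], linear=[[0.001, 0.035, 0], [0.002, 0.07, 0], [0.002, 0.1, 0.02], [0.002, 0.122, 0.05], [0.002, 0.123, 0.07], [0.002, 0.123, 0.07], [0.002, 0.123, 0.07], [0.002, 0.123, 0.07]], delta_rot=[[0, 0, 0], [0, 0, 0], [0, 0, 0], [0, 0, 0], [0, 0, 0], [0, 0, 0], [0, 0, 0], [0, 0, 0]])

```text
clock: 7.07
eef_pos: [0.5571, -0.0994, 0.1536]
tool_rot: [0.999, 0.032, -0.0, -0.0]
ft_force: [0.5, 0.0, 0.6]
grip_width: 0.0853
```

```bash
python3 go.py 0.5555 -0.0955 0.057 3.8
python3 - <<'E'
from h import *
snap('4'); crop('side','4',280,180,420,320,5)
E
```

```text
tool [ 0.5571 -0.0994  0.1536] psi 3.6784202302867492
linear mm [-1.2838 -4.0062 96.6337] rot deg [-0.0131  0.0188 -0.1216]
7.0667 F [0.5082 0.0027 0.6317] w 0.0853119481444015 q [-0.1767  0.4258  0.0165  1.1619  0.0001  1.3299]
```

View pics/c_side4_280_180.png

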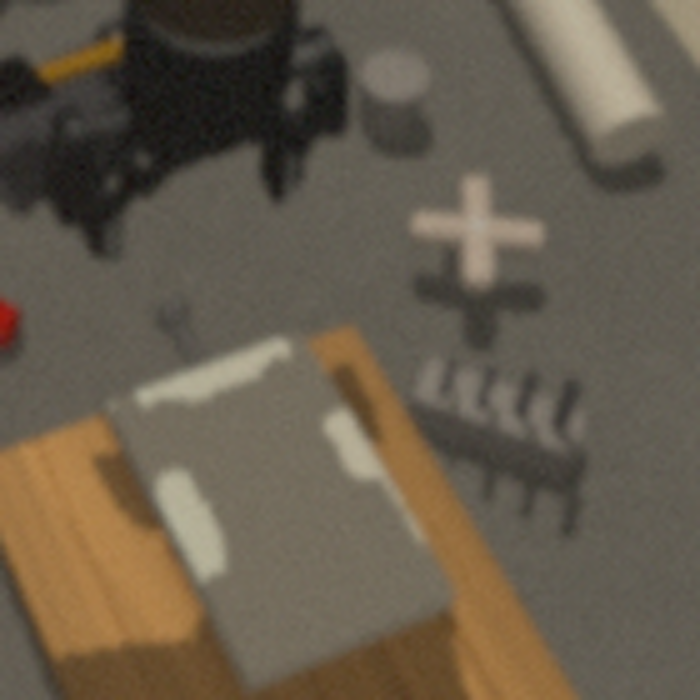

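The ball is at crop (170,305) with the open jaws above and behind it. I descend and close.

Request:
jog_arm(jaw=[0, 0, 0, 0, 0, 0, 0, 0], linear=[[-0.001, -0.004, 0.02], [-0.001, -0.004, 0.045], [-0.001, -0.004, 0.07], [-0.001, -0.004, 0.088], [-0.001, -0.004, 0.096], [-0.001, -0.004, 0.097], [-0.001, -0.004, 0.097], [-0.001, -0.004, 0.097]], delta_rot=[[0, 0, 0], [0, 0, 0], [0, 0, 0], [0, 0, 0], [0, 0, 0], [0, 0, 0], [0, 0, 0], [0, 0, 0]])

```text
clock: 7.83
eef_pos: [0.5572, -0.0953, 0.0581]
tool_rot: [0.999, 0.032, 0.002, 0.0]
ft_force: [0.6, -1.0, 0.1]
grip_width: 0.0854
```

Request:
jog_arm(jaw=[0.2, 0.4, 0.55, 0.7, 1, 1, 1, 1], linear=[[0, 0, 0], [0, 0, 0], [0, 0, 0], [0, 0, 0], [0, 0, 0], [0, 0, 0], [0, 0, 0], [0, 0, 0]], delta_rot=[[0, 0, 0], [0, 0, 0], [0, 0, 0], [0, 0, 0], [0, 0, 0], [0, 0, 0], [0, 0, 0], [0, 0, 0]])

```text
clock: 8.5
eef_pos: [0.5557, -0.0954, 0.0567]
tool_rot: [0.999, 0.032, 0.0, 0.0]
ft_force: [-1.6, 0.7, 5.1]
grip_width: 0.0146
```

```bash
python3 go.py 0.5555 -0.0955 0.057 3.8
python3 - <<'E'
from h import *
snap('5'); crop('side','5',280,180,420,320,5)
E
```

```text
tool [ 0.5557 -0.0954  0.0567] psi 3.682044130449577
linear mm [-0.2064  0.1157 -0.2947] rot deg [ 0.0056 -0.0055 -0.118 ]
8.5 F [-1.6006  0.6598  5.0784] w 0.014591273643519363 q [-0.1699  0.5162 -0.1168  0.9376 -0.0001  1.3366]
```

View pics/c_side5_280_180.png

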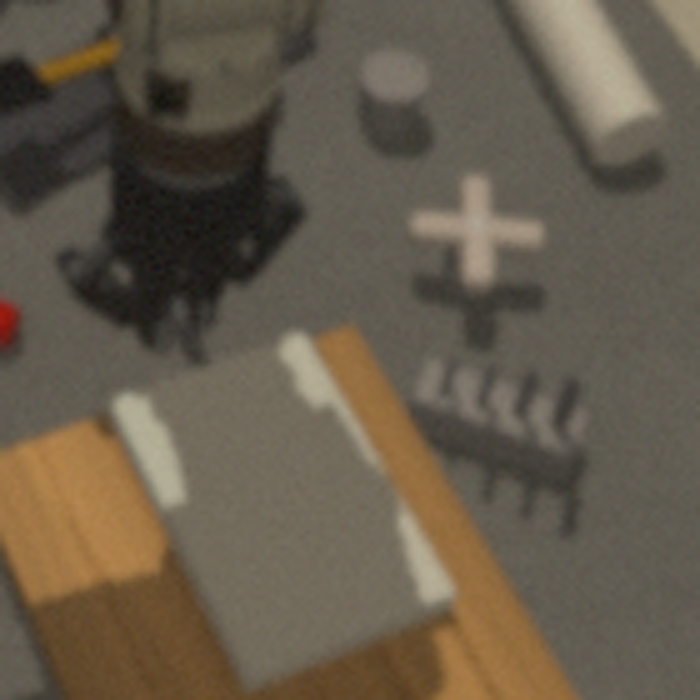

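Request:
jog_arm(jaw=[1, 1, 1, 1, 1, 1, 1, 1], linear=[[0, 0, 0], [0, 0, 0], [0, 0, 0], [0, 0, 0], [0, 0, 0], [0, 0, 0], [0, 0, 0], [0, 0, 0]], delta_rot=[[0, 0, 0], [0, 0, 0], [0, 0, 0], [0, 0, 0], [0, 0, 0], [0, 0, 0], [0, 0, 0], [0, 0, 0]])

```text
clock: 9.27
eef_pos: [0.5557, -0.0954, 0.0567]
tool_rot: [0.999, 0.032, 0.0, 0.0]
ft_force: [-1.2, 0.4, 4.7]
grip_width: 0.0145
```

Request:
jog_arm(jaw=[1, 1, 1, 1, 1, 1, 1, 1], linear=[[0, 0.001, -0.013], [0, 0.003, -0.026], [0, 0.006, -0.038], [0, 0.009, -0.051], [0, 0.013, -0.063], [0, 0.018, -0.075], [0, 0.024, -0.087], [0, 0.031, -0.098]], delta_rot=[[0, 0, 0], [0, 0, 0], [0, 0, 0], [0, 0, 0], [0, 0, 0], [0, 0, 0], [0, 0, 0], [0, 0, 0]])

```text
clock: 9.93
eef_pos: [0.5572, -0.1258, 0.1537]
tool_rot: [0.999, 0.032, -0.001, -0.001]
ft_force: [-0.2, 0.6, -2.2]
grip_width: 0.0146
```

Run:
```python
from h import *
snap('6'); crop('side','6',260,140,420,320,4); print(bot.get_obs()['grip_width'])
```

```text
0.014679038557357952
```

View pics/c_side6_260_140.png

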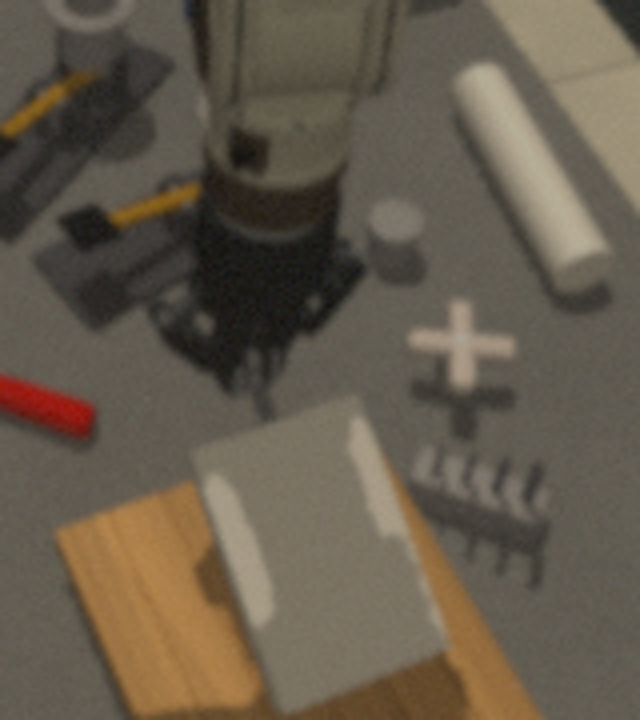

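Request:
jog_arm(jaw=[1, 1, 1, 1, 1, 1, 1, 1], linear=[[0, 0.007, -0.011], [0, 0.015, -0.021], [0, 0.024, -0.031], [0, 0.033, -0.04], [0, 0.043, -0.048], [0, 0.054, -0.056], [0, 0.064, -0.063], [0, 0.076, -0.069]], delta_rot=[[0, 0, 0], [0, 0, 0], [0, 0, 0], [0, 0, 0], [0, 0, 0], [0, 0, 0], [0, 0, 0], [0, 0, 0]])

```text
clock: 10.7
eef_pos: [0.5624, -0.202, 0.2225]
tool_rot: [0.999, 0.032, -0.001, -0.001]
ft_force: [1.3, -0.3, -2.4]
grip_width: 0.0147
```

Request:
jog_arm(jaw=[1, 1, 1, 1, 1, 1, 1, 1], linear=[[0, 0.012, -0.005], [0, 0.024, -0.01], [0, 0.036, -0.015], [0, 0.048, -0.02], [0, 0.06, -0.025], [0, 0.07, -0.032], [0, 0.075, -0.04], [0, 0.075, -0.045]], delta_rot=[[0, 0, 0], [0, 0, 0], [0, 0, 0], [0, 0, 0], [0, 0, 0], [0, 0, 0], [0, 0, 0], [0, 0, 0]])

```text
clock: 11.37
eef_pos: [0.5672, -0.2781, 0.2672]
tool_rot: [1.0, 0.031, -0.001, -0.0]
ft_force: [0.8, -0.6, -3.6]
grip_width: 0.0145
```

Run:
```python
from h import *
snap('7'); crop('side','7',260,110,420,320,3.5); o=bot.get_obs(); print(o['eef_pos'],o['grip_width'],o['ft_force'],o['joint_pos'])
```

```text
[ 0.5677 -0.277   0.2682] 0.014411711921765694 [ 0.7057 -0.6828 -3.3024] [-0.4542  0.5091  0.4495  1.511   0.0004  1.0526]
```

View pics/side7.png

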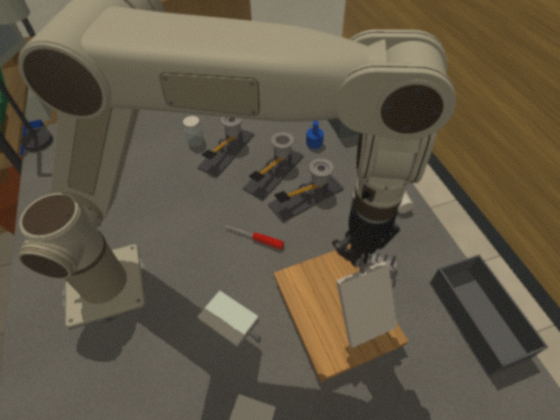

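View pics/top7.png

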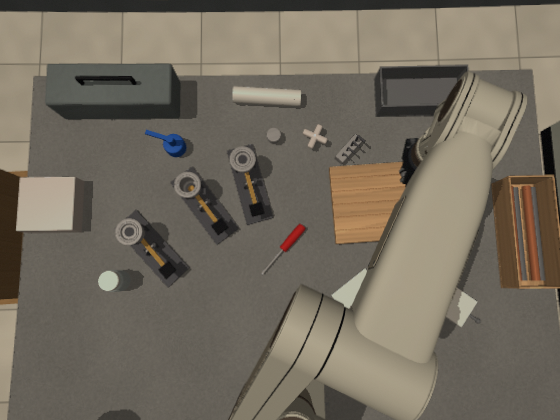

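The tray hangs from the jaws in the side view at around (368,305), clear of the board. I move it sideways to Y ≈ -0.225.

```bash
python3 go.py 0.54 -0.225 0.262 3.5
```

```text
tool [ 0.5677 -0.277   0.2682] psi 3.666914722478988
linear mm [-24.3089 -53.707    6.1992] rot deg [-0.0165 -0.0214  0.1669]
11.4667 F [ 0.7057 -0.6828 -3.3024] w 0.014411711921765694 q [-0.4542  0.5091  0.4495  1.511   0.0004  1.0526]
```

Request:
jog_arm(jaw=[1, 1, 1, 1, 1, 1, 1, 1], linear=[[-0.002, -0.004, 0], [-0.006, -0.012, 0], [-0.01, -0.021, 0], [-0.014, -0.031, 0], [-0.018, -0.04, 0], [-0.022, -0.048, 0], [-0.024, -0.053, 0], [-0.024, -0.054, 0]], delta_rot=[[0, 0, 0], [0, 0, 0], [0, 0, 0], [0, 0, 0], [0, 0, 0], [0, 0, 0], [0, 0, 0], [0, 0, 0]])

```text
clock: 12.13
eef_pos: [0.5394, -0.2232, 0.2682]
tool_rot: [0.999, 0.033, -0.0, -0.0]
ft_force: [-0.6, -0.7, -3.4]
grip_width: 0.0142
```

Request:
jog_arm(jaw=[1, 1, 1, 1, 1, 1, 1, 1], linear=[[0, 0, 0], [0, 0, 0], [0, 0, 0], [0, 0, 0], [0, 0, 0], [0, 0, 0.002], [0, 0, 0.005], [0, 0, 0.008]], delta_rot=[[0, 0, 0], [0, 0, 0], [0, 0, 0], [0, 0, 0], [0, 0, 0], [0, 0, 0], [0, 0, 0], [0, 0, 0]])

```text
clock: 12.8
eef_pos: [0.54, -0.2247, 0.2599]
tool_rot: [0.999, 0.032, -0.0, 0.0]
ft_force: [-0.2, -0.7, -2.9]
grip_width: 0.0141
```

Run:
```python
from h import *
p,d=snap('8')['side']; crop('side','8',280,200,430,380,4); o=bot.get_obs(); print(o['eef_pos'],o['grip_width'],o['ft_force'])
C=cloud('side',d); t,r=tool()
# white-ish points below the ball
hsv=cv2.cvtColor(p,cv2.COLOR_RGB2HSV)
s=(abs(C[...,0]-t[0])<.07)&(abs(C[...,1]-t[1])<.12)&(C[...,2]>.06)&(C[...,2]<t[2]-.045)&(hsv[...,1]<70)&(d>0)
P=C[s]; print(len(P),np.percentile(P,[5,50,95],axis=0)); 
c=P.mean(0); u,w,v=np.linalg.svd(P-c,full_matrices=False); print('normal',v[2],w)
```

```text
[ 0.5396 -0.2245  0.2593] 0.014577899541106156 [ 0.3174  0.9597 -4.4068]
2482 [[ 0.4923 -0.3255  0.1039]
 [ 0.5404 -0.2935  0.1597]
 [ 0.5909 -0.2642  0.2091]]
normal [ 0.0531 -0.8639  0.5008] [1.9484 1.581  0.0686]
```

View pics/c_side8_280_200.png

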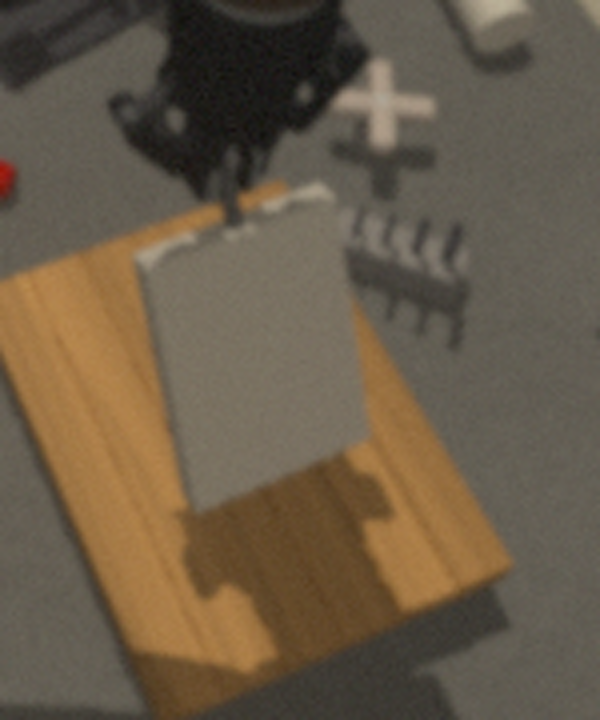

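The fitted normal shows the tray hanging about 30° off plumb, because the grip is stiffer than the description says. I tilt the tool about its own x to carry the far end past plumb towards +Y.

Request:
jog_arm(jaw=[1, 1, 1, 1, 1, 1, 1, 1], linear=[[0, 0, -0.005], [0, 0, -0.01], [0, 0, -0.015], [0, 0, -0.02], [0, 0, -0.02], [0, 0, -0.02], [0, 0, -0.02], [0, 0, -0.02]], delta_rot=[[5, 0, 0], [11, 0, 0], [17, 0, 0], [23, 0, 0], [29, 0, 0], [35, 0, 0], [41, 0, 0], [47, 0, 0]])

```text
clock: 13.57
eef_pos: [0.5405, -0.2259, 0.2802]
tool_rot: [0.917, 0.03, -0.011, -0.398]
ft_force: [-57.3, 32.6, 56.1]
grip_width: 0.0148
```

```bash
cat > hang.py <<'E'
from h import *
import sys
tag=sys.argv[1]
sn=snap(tag); o=bot.get_obs(); t,r=tool(); print(o['eef_pos'],'F',o['ft_force'],'w',o['grip_width'],'q',o['joint_pos']); print('tool axes',r.as_matrix().round(3).tolist())
for n in('side','top'):
    p,d=sn[n]; C=cloud(n,d); hsv=cv2.cvtColor(p,cv2.COLOR_RGB2HSV); dist=np.linalg.norm(C-t,axis=2)
    s=(dist<.21)&(dist>.04)&(abs(C[...,0]-t[0])<.07)&(C[...,2]>.058)&(hsv[...,1]<70)&(hsv[...,2]>90)&(d>0)
    P=C[s]
    if len(P)<50: print(n,len(P)); continue
    c=np.median(P,axis=0); Q=P[np.linalg.norm(P-c,axis=1)<.1]; c=Q.mean(0); u,w,v=np.linalg.svd(Q-c,full_matrices=False); print(n,len(Q),'c',c,'normal',v[2],w)
crop('side',tag,280,150,440,380,3)
E
python3 hang.py 9
```

```text
[ 0.5402 -0.228   0.272 ] F [-2.1151  0.4704 -5.8874] w 0.014233341319951062 q [-0.6685  0.862   0.8084  2.1439  0.5752  0.6515]
tool axes [[0.998, 0.038, -0.049], [0.062, -0.679, 0.732], [-0.005, -0.734, -0.68]]
side 122 c [ 0.519  -0.2178  0.1421] normal [-0.0679  0.9887  0.1333] [0.4283 0.2222 0.0045]
top 1200 c [ 0.5446 -0.2059  0.1583] normal [ 0.0702 -0.9825 -0.1726] [1.8752 1.1777 0.1557]
```

View pics/c_side9_280_150.png

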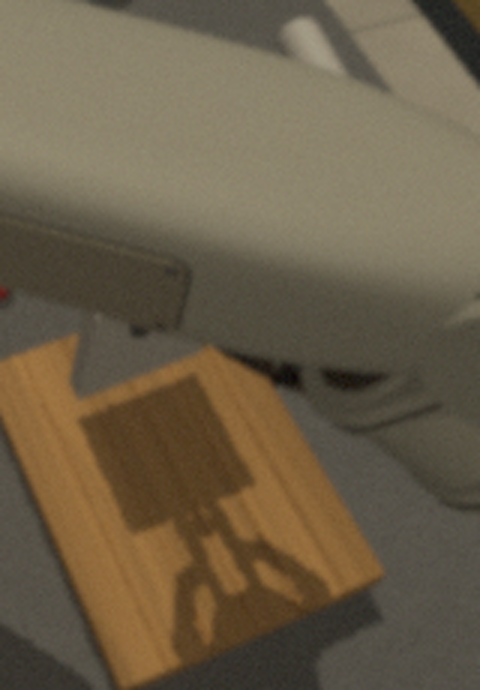

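The tray is now about 10° past plumb on the wanted side: the fitted normal points along -Y and slightly down. Joint 4 is near its limit and the wrist force spiked briefly, so I lower, which relieves joint 4.

Request:
jog_arm(jaw=[1, 1, 1, 1, 1, 1, 1, 1], linear=[[0, 0.001, 0.001], [0, 0.003, 0.003], [0, 0.005, 0.005], [0, 0.007, 0.007], [0, 0.009, 0.009], [0, 0.011, 0.011], [0, 0.013, 0.013], [0, 0.015, 0.014]], delta_rot=[[-1, 0, 0], [-1, 0, 0], [-1, 0, 0], [-1, 0, 0], [-1, 0, 0], [-1, 0, 0], [-1, 0, 0], [-1, 0, 0]])

```text
clock: 14.33
eef_pos: [0.5398, -0.2241, 0.2597]
tool_rot: [0.92, 0.03, -0.013, -0.39]
ft_force: [0.7, 1.0, -2.8]
grip_width: 0.0148
```

```bash
python3 hang.py 10
```

```text
[ 0.5397 -0.2244  0.2591] F [-0.4739 -0.2997 -4.0727] w 0.014413645763710767 q [-0.661   0.841   0.7491  2.0812  0.5682  0.6649]
tool axes [[0.998, 0.044, -0.047], [0.064, -0.693, 0.718], [-0.001, -0.719, -0.695]]
side 249 c [ 0.5131 -0.2218  0.1565] normal [ 0.0567 -0.9952 -0.0793] [0.8499 0.3021 0.0467]
top 998 c [ 0.5409 -0.2087  0.1428] normal [ 0.0675 -0.9921 -0.1056] [1.761  1.0944 0.1439]
```

Request:
jog_arm(jaw=[1, 1, 1, 1, 1, 1, 1, 1], linear=[[0, 0.007, -0.001], [0, 0.014, -0.003], [0, 0.021, -0.005], [0, 0.023, -0.004], [0, 0.024, -0.003], [0, 0.025, -0.002], [0, 0.025, -0.002], [0, 0.025, -0.002]], delta_rot=[[0, 0, 0], [0, 0, 0], [0, 0, 0], [0, 0, 0], [0, 0, 0], [0, 0, 0], [0, 0, 0], [0, 0, 0]])

```text
clock: 15.1
eef_pos: [0.5418, -0.243, 0.2453]
tool_rot: [0.92, 0.029, -0.011, -0.391]
ft_force: [1.5, -0.8, 5.2]
grip_width: 0.014
```

```bash
python3 hang.py 11
```

```text
[ 0.5418 -0.243   0.2453] F [ 0.1164 -0.7899  5.5854] w 0.014236913941651195 q [-0.6808  0.8808  0.7907  2.0902  0.56    0.6459]
tool axes [[0.998, 0.046, -0.043], [0.062, -0.693, 0.718], [0.003, -0.719, -0.695]]
side 204 c [ 0.5148 -0.244   0.118 ] normal [-0.0643  0.9948  0.0784] [0.583  0.2596 0.0072]
top 806 c [ 0.5423 -0.2324  0.1414] normal [ 0.0747 -0.9954 -0.0595] [1.4524 1.0091 0.1256]
```

Request:
jog_arm(jaw=[1, 1, 1, 1, 1, 1, 1, 1], linear=[[0, 0.004, -0.003], [0, 0.008, -0.0065], [0, 0.012, -0.0105], [0, 0.017, -0.014], [0, 0.022, -0.0175], [0, 0.027, -0.021], [0, 0.033, -0.025], [0, 0.039, -0.029]], delta_rot=[[0, 0, 0], [0, 0, 0], [0, 0, 0], [0, 0, 0], [0, 0, 0], [0, 0, 0], [0, 0, 0], [0, 0, 0]])

```text
clock: 15.87
eef_pos: [0.5429, -0.2861, 0.2367]
tool_rot: [0.922, 0.028, -0.001, -0.386]
ft_force: [4.4, -1.5, 10.3]
grip_width: 0.0142
```

```bash
python3 hang.py 12
```

```text
[ 0.5412 -0.2867  0.2345] F [ 1.6312 -3.9748 16.803 ] w 0.01466094318581032 q [-0.7289  0.9583  0.9231  2.15    0.5369  0.6084]
tool axes [[0.998, 0.047, -0.029], [0.054, -0.701, 0.711], [0.013, -0.712, -0.702]]
side 0
top 1379 c [ 0.5425 -0.2502  0.1318] normal [ 0.0441 -0.9573 -0.2858] [1.8195 1.2584 0.1622]
```

View pics/top12.png

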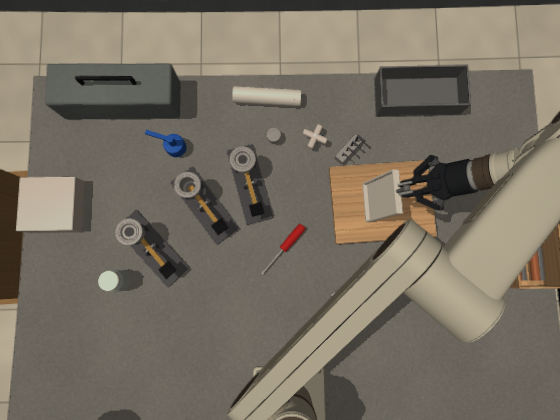

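The top view shows the tray leaning rim up on its far end at (383,197), about 17° past plumb on the right side. I carry on along the arc and untilt the tool.

Request:
jog_arm(jaw=[1, 1, 1, 1, 1, 1, 1, 1], linear=[[0, 0, 0], [0, 0.0035, -0.002], [0, 0.008, -0.0045], [0, 0.014, -0.007], [0, 0.02, -0.01], [0, 0.027, -0.013], [0, 0.034, -0.016], [0, 0.041, -0.0185]], delta_rot=[[-5, 0, 0], [-8, 0, 0], [-11, 0, 0], [-14, 0, 0], [-17, 0, 0], [-20, 0, 0], [-22, 0, 0], [-24, 0, 0]])

```text
clock: 16.63
eef_pos: [0.5425, -0.3275, 0.2147]
tool_rot: [0.982, 0.03, -0.002, -0.186]
ft_force: [-0.1, -0.3, 0.1]
grip_width: -0.0004
```

```bash
python3 hang.py 13
```

```text
[ 0.5424 -0.3271  0.2147] F [-1.5336  0.2686 -0.0674] w 4.341177657953521e-05 q [-0.6687  0.7379  0.6501  1.7354  0.2818  0.8057]
tool axes [[0.998, 0.057, -0.016], [0.059, -0.928, 0.367], [0.006, -0.367, -0.93]]
side 148 c [ 0.4989 -0.3005  0.1997] normal [ 0.1353 -0.803  -0.5804] [0.13   0.0904 0.0581]
top 1673 c [ 0.5403 -0.2675  0.13  ] normal [ 0.0328 -0.9196 -0.3916] [1.9956 1.3716 0.1849]
```

Run:
```python
from h import *
crop('top','13',320,130,480,260,5)
```

```text
(no output)
```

View pics/c_top13_320_130.png

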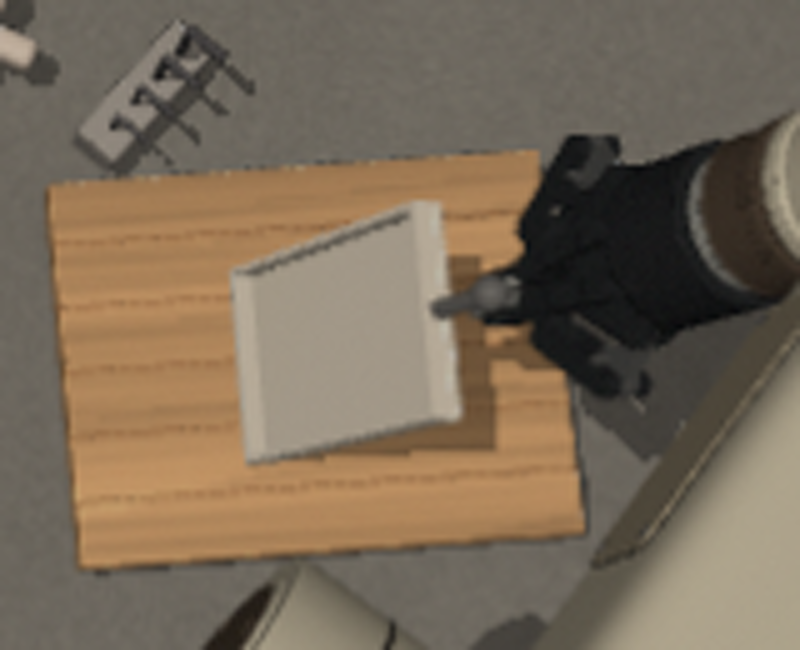

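View pics/c_side13_280_150.png

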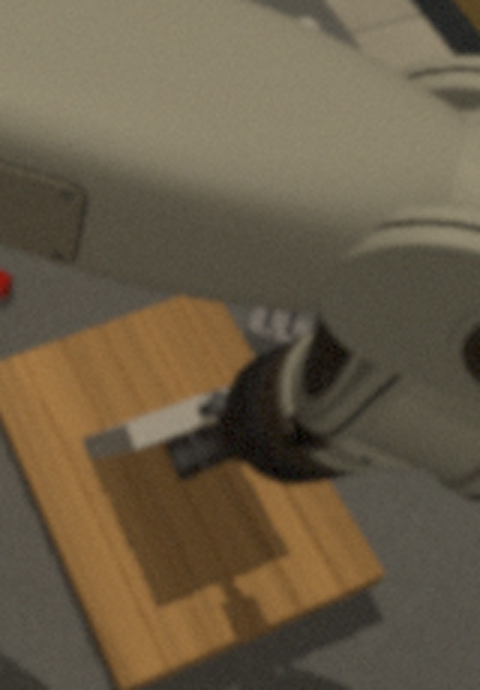

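```bash
python3 hang.py 14
python3 - <<'E'
from h import *
crop('top','14',320,130,480,260,5)
E
```

```text
[ 0.5423 -0.3269  0.2142] F [-0.2856 -0.8549 -0.4862] w -0.00019945916382655126 q [-0.669   0.7393  0.6509  1.7368  0.2827  0.8056]
tool axes [[0.998, 0.057, -0.017], [0.059, -0.928, 0.369], [0.005, -0.369, -0.929]]
side 146 c [ 0.4983 -0.3001  0.1993] normal [ 0.1624 -0.7816 -0.6023] [0.1313 0.0921 0.0565]
top 1679 c [ 0.5401 -0.2671  0.1299] normal [ 0.0324 -0.9209 -0.3885] [2.0131 1.3685 0.189 ]
```

View pics/c_top14_320_130.png

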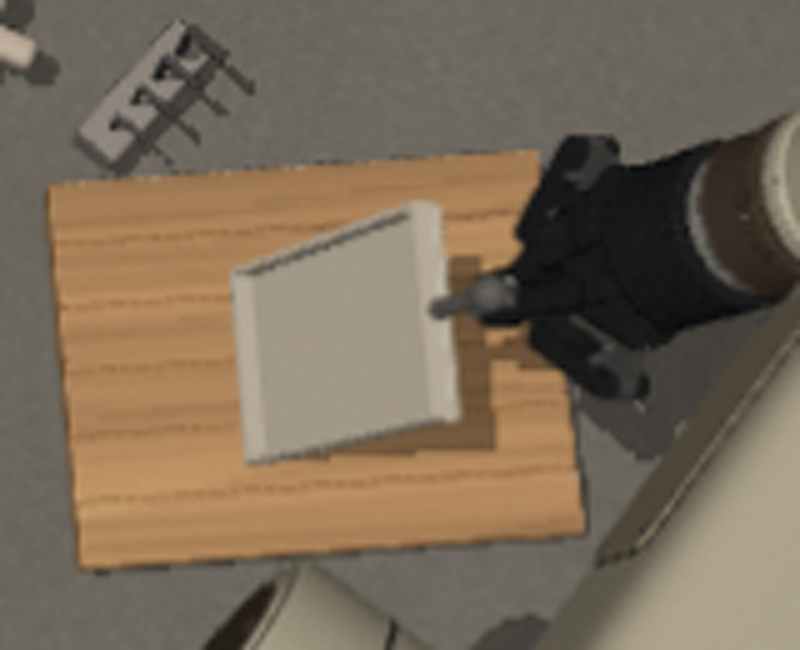

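Run:
```python
from h import *
p,d=load('top','14'); C=cloud('top',d)
for q in [(492,293),(505,296),(530,296),(470,300),(440,308),(425,210),(450,410),(240,275),(252,460),(340,330)]:
    uv=((np.array(q)+.5)/5-.5+[320,130]).round().astype(int); print(q,uv,C[uv[1],uv[0]])
# floor-plane fit: points inside
x0,y0,x1,y1=[int(v) for v in (320+260/5,130+290/5,320+400/5,130+420/5)]
P=C[y0:y1,x0:x1].reshape(-1,3); P=P[P[:,2]>.055]; c=np.median(P,axis=0); P=P[np.linalg.norm(P-c,axis=1)<.09]; c=P.mean(0)
u,w,v=np.linalg.svd(P-c,full_matrices=False); print(len(P),c,v[2],w/np.sqrt(len(P))); print('tilt',np.degrees(np.arctan2(abs(v[2][2]),abs(v[2][1]))))
```

```text
(492, 293) [418 188] [ 0.5405 -0.3127  0.2418]
(505, 296) [421 189] [ 0.5391 -0.3215  0.236 ]
(530, 296) [426 189] [ 0.5358 -0.3281  0.2518]
(470, 300) [414 190] [ 0.5374 -0.3053  0.234 ]
(440, 308) [408 191] [ 0.5389 -0.2965  0.2149]
(425, 210) [405 172] [ 0.5901 -0.296   0.2004]
(450, 410) [410 212] [ 0.4894 -0.303   0.1988]
(240, 275) [368 185] [ 0.588  -0.2309  0.0613]
(252, 460) [370 222] [ 0.4837 -0.232   0.06  ]
(340, 330) [388 196] [ 0.5439 -0.2693  0.1253]
722 [ 0.5337 -0.2638  0.1158] [ 0.0352 -0.9193 -0.392 ] [0.035  0.02   0.0014]
tilt 23.096466213212818
```

The grip slipped, but the tray is stable. It leans rim up on its far edge at φ ≈ 23°, with its ball resting against the closed fingers (ball at crop (492,293)). I'll slide the fingers down behind the tray's end, open them to carry the end wall, and ease it further over.

Request:
jog_arm(jaw=[1, 1, 1, 1, 1, 1, 1, 1], linear=[[0, 0.001, 0], [0, 0.002, 0], [0, 0.002, 0.004], [0, 0.002, 0.009], [0, 0.002, 0.014], [0, 0.002, 0.019], [0, 0.002, 0.024], [0, 0.002, 0.028]], delta_rot=[[-3, 0, 0], [-5, 0, 0], [-5, 0, 0], [-5, 0, 0], [-5, 0, 0], [-5, 0, 0], [-5, 0, 0], [-5, 0, 0]])

```text
clock: 17.5
eef_pos: [0.5417, -0.3185, 0.186]
tool_rot: [0.989, 0.029, -0.002, -0.145]
ft_force: [0.0, -0.6, 0.1]
grip_width: 0.0003
```

```bash
cat > lean.py <<'E'
from h import *
import sys
tag=sys.argv[1]; sn=snap(tag); o=bot.get_obs(); t,r=tool(); print('t',o['clock'],o['eef_pos'],'F',o['ft_force'],'w',o['grip_width'],'q4',o['joint_pos']); print('axes',r.as_matrix().round(3).tolist())
p,d=sn['top']; C=cloud('top',d); hsv=cv2.cvtColor(p,cv2.COLOR_RGB2HSV)
s=(C[...,2]>.056)&(C[...,2]<.3)&(hsv[...,1]<45)&(hsv[...,2]>120)&(d>0)&(abs(C[...,0]-.55)<.09)&(C[...,1]<-.18)&(C[...,1]>-.45)
s=cv2.morphologyEx(s.astype(np.uint8),cv2.MORPH_OPEN,np.ones((3,3),np.uint8)); k,l,st,ce=cv2.connectedComponentsWithStats(s); i=1+np.argmax(st[1:,4]); P=C[l==i]
c=P.mean(0)
for _ in range(6):
    u,w,v=np.linalg.svd(P-c,full_matrices=False); n=v[2]; e=(P-c)@n; m=abs(e)<2*np.std(e)+.001; P=P[m]; c=P.mean(0)
n=n*np.sign(-n[1]); print('n',n,'phi',np.degrees(np.arctan2(-n[2],-n[1])),'c',c,'Y range',np.percentile(P[:,1],[1,99]),'z',np.percentile(P[:,2],[1,99]),'X',np.percentile(P[:,0],[1,99]))
crop('top',tag,320,130,480,260,5)
E
python3 lean.py 15
```

```text
t 17.6 [ 0.5416 -0.3181  0.1857] F [-0.9676 -0.6784 -0.6478] w 5.868360429014613e-05 q4 [-0.6332  0.6781  0.4905  1.57    0.2254  0.857 ]
axes [[0.998, 0.057, -0.014], [0.059, -0.956, 0.287], [0.003, -0.288, -0.958]]
n [ 0.0381 -0.9311 -0.3627] phi 21.28309916820431 c [ 0.5405 -0.2663  0.1287] Y range [-0.2979 -0.2361] z [0.0574 0.2041] X [0.4918 0.5893]
```

View pics/c_top15_320_130.png

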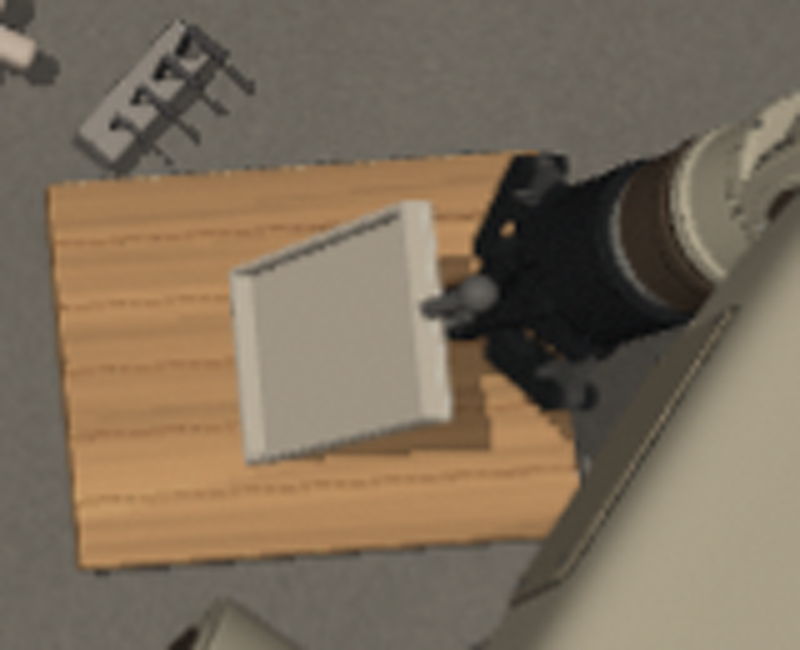

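Request:
jog_arm(jaw=[1, 0.8, 0.6, 0.4, 0.2, 0, 0, 0], linear=[[0, -0.002, -0.005], [0, -0.003, -0.005], [0, -0.003, -0.005], [0, -0.003, -0.005], [0, -0.003, -0.005], [0, -0.003, -0.005], [0, -0.003, -0.005], [0, -0.003, -0.005]], delta_rot=[[0, 0, 0], [0, 0, 0], [0, 0, 0], [0, 0, 0], [0, 0, 0], [0, 0, 0], [0, 0, 0], [0, 0, 0]])

```text
clock: 18.27
eef_pos: [0.5419, -0.3172, 0.1926]
tool_rot: [0.989, 0.029, -0.002, -0.144]
ft_force: [-0.2, -0.1, -1.2]
grip_width: 0.0829
```

```bash
python3 lean.py 16
```

```text
t 18.3667 [ 0.5419 -0.3172  0.1926] F [-1.0442 -0.1684 -0.3128] w 0.08540565466547771 q4 [-0.6317  0.6727  0.4991  1.5812  0.2255  0.8586]
axes [[0.998, 0.058, -0.012], [0.059, -0.957, 0.286], [0.005, -0.286, -0.958]]
n [ 0.0421 -0.9206 -0.3881] phi 22.85936596074315 c [ 0.5404 -0.2686  0.1283] Y range [-0.3021 -0.2364] z [0.0571 0.203 ] X [0.4916 0.5897]
```

View pics/c_top16_320_130.png

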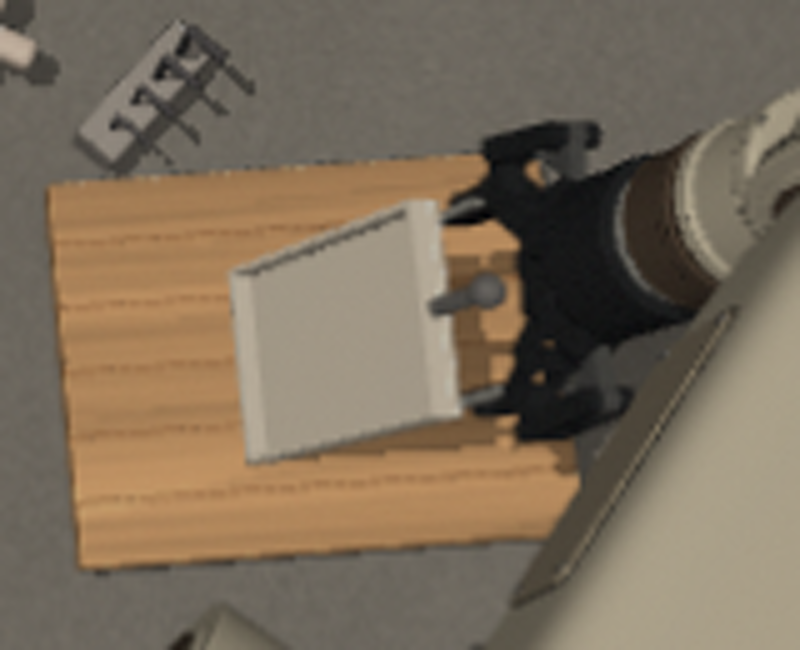

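The open fingers now carry the tray's end wall at crop (440,215) and (460,400), with the ball between them at (488,290). I continue over slowly while bringing the tool upright.

Request:
jog_arm(jaw=[0, 0, 0, 0, 0, 0, 0, 0], linear=[[0, 0.002, 0.0005], [0, 0.005, 0.0005], [0, 0.008, 0.001], [0, 0.011, 0.001], [0, 0.014, 0.0015], [0, 0.016, 0.0025], [0, 0.019, 0.0025], [0, 0.021, 0.003]], delta_rot=[[-3, 0, 0], [-6, 0, 0], [-9, 0, 0], [-11, 0, 0], [-13, 0, 0], [-15, 0, 0], [-16, 0, 0], [-16.5, 0, 0]])

```text
clock: 19.03
eef_pos: [0.5433, -0.3362, 0.1842]
tool_rot: [1.0, 0.03, 0.003, -0.001]
ft_force: [-0.3, -0.6, 1.6]
grip_width: 0.0854
```

```bash
python3 lean.py 17
```

```text
t 19.1333 [ 0.5433 -0.3366  0.184 ] F [ 0.7191 -1.7031  1.3848] w 0.08499570617304657 q4 [-0.5568  0.5472  0.2946  1.3143  0.0047  0.9552]
axes [[0.998, 0.059, 0.006], [0.059, -0.998, 0.002], [0.006, -0.002, -1.0]]
n [ 0.0494 -0.8586 -0.5103] phi 30.72464278225442 c [ 0.5417 -0.2786  0.1242] Y range [-0.321  -0.2363] z [0.0573 0.1931] X [0.492  0.5913]
```

View pics/c_top17_320_130.png

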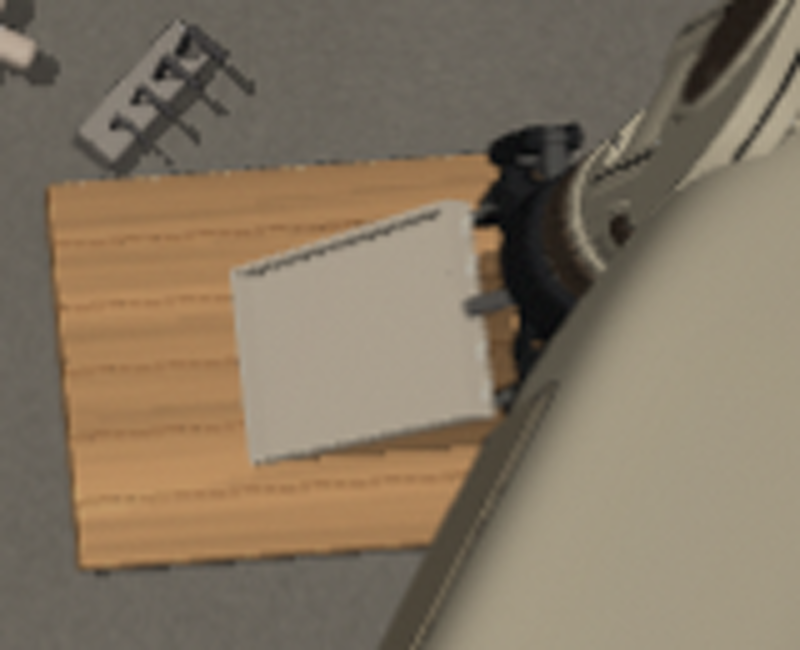

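Request:
jog_arm(jaw=[0, 0, 0, 0, 0, 0, 0, 0], linear=[[0, 0.007, 0.0045], [0, 0.014, 0.009], [0, 0.0205, 0.014], [0, 0.027, 0.02], [0, 0.033, 0.0255], [0, 0.038, 0.031], [0, 0.0425, 0.036], [0, 0.0425, 0.036]], delta_rot=[[0, 0, 0], [0, 0, 0], [0, 0, 0], [0, 0, 0], [0, 0, 0], [0, 0, 0], [0, 0, 0], [0, 0, 0]])

```text
clock: 19.8
eef_pos: [0.545, -0.3795, 0.1457]
tool_rot: [1.0, 0.029, 0.002, -0.002]
ft_force: [0.8, -1.7, -1.5]
grip_width: 0.0855
```

```bash
python3 lean.py 18
```

```text
t 19.9 [ 0.5453 -0.3786  0.147 ] F [ 0.9073 -1.6989 -1.1894] w 0.08551644611018412 q4 [-0.609   0.6206  0.323   1.272   0.0049  0.9032]
axes [[0.998, 0.059, 0.004], [0.059, -0.998, 0.003], [0.004, -0.003, -1.0]]
n [ 0.0373 -0.6168 -0.7862] phi 51.88268828451477 c [ 0.5426 -0.3004  0.1059] Y range [-0.358  -0.2389] z [0.0581 0.1507] X [0.4921 0.5926]
```

Request:
jog_arm(jaw=[0.3, 0.5, 0.6, 0.6, 0.6, 0.6, 0.6, 0.6], linear=[[0, 0, 0], [0, 0, 0], [0, 0, 0], [0, 0, 0], [0, 0, -0.003], [0, 0, -0.006], [0, 0, -0.009], [0, 0, -0.009]], delta_rot=[[0, 0, 0], [0, 0, 0], [0, 0, 0], [0, 0, 0], [0, 0, 0], [0, 0, 0], [0, 0, 0], [0, 0, 0]])

```text
clock: 20.57
eef_pos: [0.5463, -0.379, 0.158]
tool_rot: [1.0, 0.03, 0.003, -0.0]
ft_force: [-0.4, 0.2, -0.1]
grip_width: 0.034
```

Request:
jog_arm(jaw=[0.7, 0.8, 0.9, 1, 1, 1, 1, 1], linear=[[0, 0, 0], [0, 0, 0], [0, 0, 0], [0, 0, 0], [0, 0, 0], [0, 0, 0], [0, 0, 0], [0, 0, 0]], delta_rot=[[0, 0, 0], [0, 0, 0], [0, 0, 0], [0, 0, 0], [0, 0, 0], [0, 0, 0], [0, 0, 0], [0, 0, 0]])

```text
clock: 21.23
eef_pos: [0.5458, -0.3788, 0.1567]
tool_rot: [1.0, 0.029, 0.003, -0.001]
ft_force: [-0.5, -0.6, 0.3]
grip_width: 0.0
```

```bash
python3 lean.py 19
```

```text
t 21.3333 [ 0.5458 -0.3788  0.1567] F [-0.1045  0.3622 -0.8459] w -8.362369745198486e-05 q4 [-0.6087  0.6146  0.3381  1.2914  0.0048  0.9032]
axes [[0.998, 0.059, 0.005], [0.059, -0.998, 0.002], [0.005, -0.002, -1.0]]
n [-0.3007 -0.0506 -0.9524] phi 86.96131314832127 c [ 0.5043 -0.3554  0.0608] Y range [-0.3778 -0.3276] z [0.0561 0.0725] X [0.489  0.5294]
```

View pics/c_top19_320_130.png

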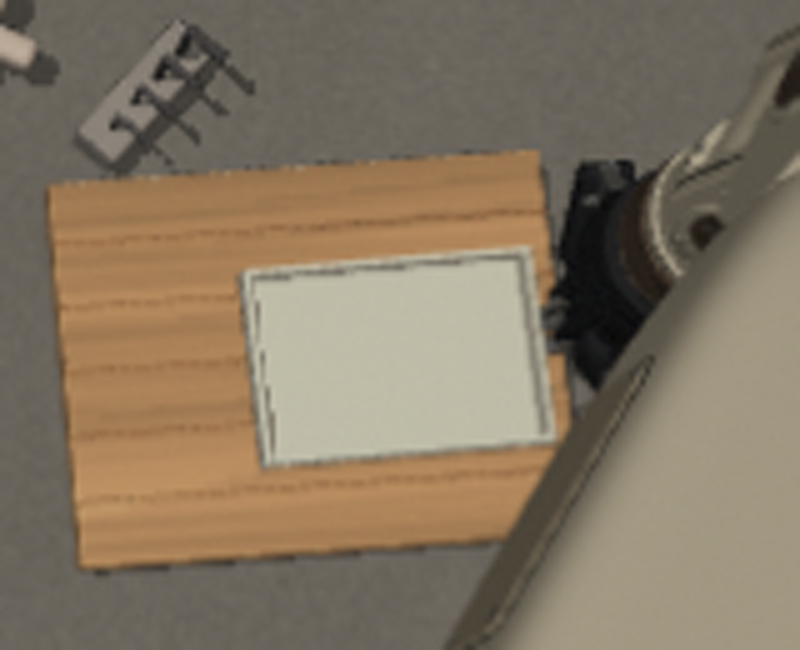

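The tray has dropped flat onto the board, rim up, at crop (398,357). It lies close to the board's far edge, so I'll check it and nudge it inward for margin.

Request:
jog_arm(jaw=[0.9, 0.7, 0.5, 0.3, 0.3, 0.3, 0.3, 0.3], linear=[[0, 0.005, -0.01], [0, 0.015, -0.02], [0, 0.03, -0.02], [0, 0.042, -0.02], [0, 0.048, -0.02], [0, 0.048, -0.02], [0, 0.048, 0], [0, 0.048, 0.02]], delta_rot=[[0, 0, 0], [0, 0, 0], [0, 0, 0], [0, 0, 0], [0, 0, 0], [0, 0, 0], [0, 0, 0], [0, 0, 0]])

```text
clock: 22.0
eef_pos: [0.5496, -0.4269, 0.1379]
tool_rot: [1.0, 0.029, 0.004, -0.0]
ft_force: [-0.3, -0.3, 0.3]
grip_width: 0.0596
```

Run:
```python
from meas import *
snap('20'); crop('side','20',280,220,440,380,5); crop('top','20',320,130,480,260,5)
print(tray('20','side',z=.068,box=(300,260,420,380)))
print(tray('20','top',z=.068,box=(340,150,450,235)))
o=bot.get_obs(); print(o['eef_pos'],o['grip_width'])
```

```text
(array([ 0.5366, -0.3219]), (101.1595687866211, 147.7083740234375), 3.710742712020874, array([[ 481.3168, -251.4657],
       [ 490.8763, -398.8644],
       [ 591.8239, -392.3174],
       [ 582.2643, -244.9187]], dtype=float32))
(array([ 0.5406, -0.3133]), (110.69091033935547, 160.92955017089844), 4.022686004638672, array([[ 479.7434, -236.9048],
       [ 491.0328, -397.4378],
       [ 601.451 , -389.6727],
       [ 590.1616, -229.1396]], dtype=float32))
[ 0.5466 -0.4243  0.1323] 0.059273097315870174
```

View pics/c_side20_280_220.png

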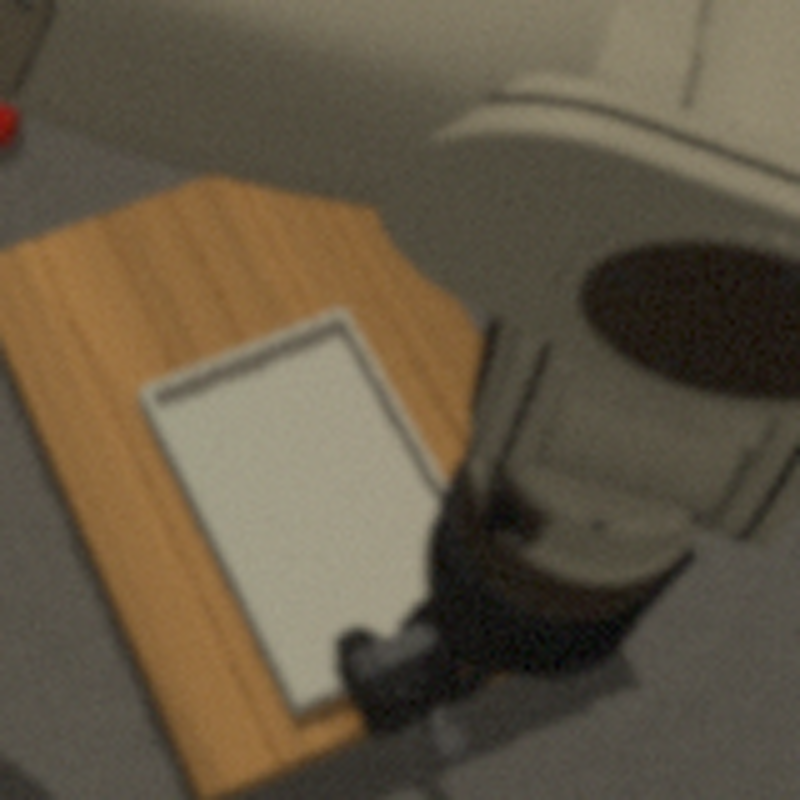

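View pics/c_top20_320_130.png

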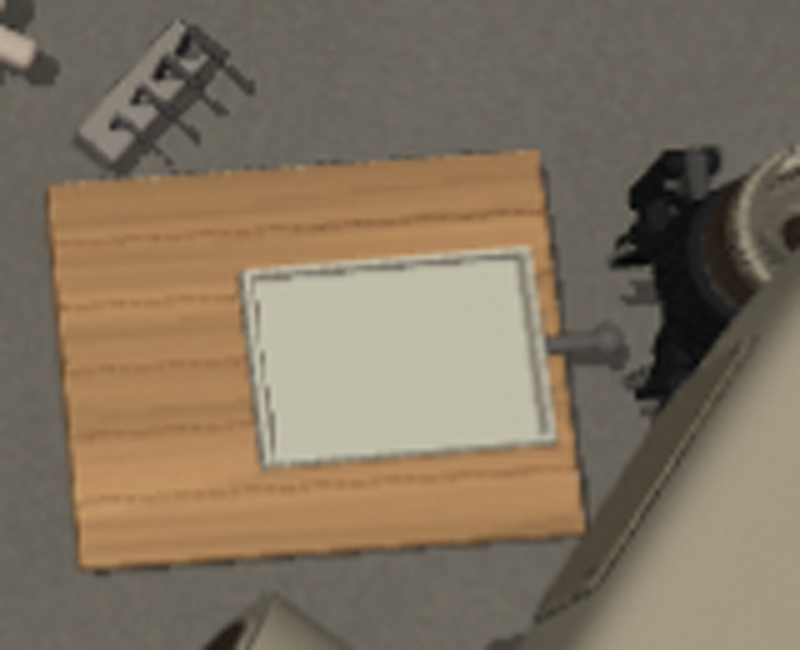

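Measured from the top, the tray centre is (0.541, -0.313). It lies flat, rim up, entirely on the board with about 14 mm margin, so it needs no nudge. On to the fitting A lever.

Request:
jog_arm(jaw=[0.3, 0.3, 0.3, 0.3, 0.3, 0.6, 0.8, 1], linear=[[0, 0, -0.03], [0, 0, -0.06], [0, -0.02, -0.07], [0, -0.06, -0.07], [0, -0.1, -0.07], [0, -0.14, -0.07], [0, -0.18, -0.07], [0, -0.22, -0.07]], delta_rot=[[0, 0, 0], [0, 0, 0], [0, 0, 0], [0, 0, 0], [0, 0, 0], [0, 0, 0], [0, 0, 0], [0, 0, 0]])

```text
clock: 22.77
eef_pos: [0.535, -0.205, 0.2084]
tool_rot: [1.0, 0.029, 0.003, -0.001]
ft_force: [0.2, 0.3, -0.4]
grip_width: 0.0238
```

```bash
python3 go.py .5243 .0812 .13 3.5
```

```text
tool [ 0.535  -0.205   0.2084] psi 3.3733126626254193
linear mm [   5.6418 -286.2168   78.9081] rot deg [-0.0932 -0.3804 -0.1264]
22.7667 F [ 0.2436  0.3308 -0.4038] w 0.023767197665742038 q [-0.3681  0.3999  0.1243  1.2899  0.0042  1.1439]
```

Request:
jog_arm(jaw=[1, 1, 1, 1, 1, 1, 1, 1], linear=[[0.001, -0.035, 0], [0.002, -0.075, 0], [0.003, -0.115, 0], [0.004, -0.155, 0], [0.005, -0.195, 0], [0.006, -0.235, 0], [0.006, -0.27, 0], [0.006, -0.286, 0]], delta_rot=[[0, 0, 0], [0, 0, 0], [0, 0, 0], [0, 0, 0], [0, 0, 0], [0, 0, 0], [0, 0, 0], [0, 0, 0]])

```text
clock: 23.43
eef_pos: [0.5239, 0.0832, 0.2091]
tool_rot: [0.999, 0.032, 0.003, -0.002]
ft_force: [-0.0, -0.6, -0.2]
grip_width: -0.0001
```

Request:
jog_arm(jaw=[1, 1, 1, 1, 1, 1, 1, 1], linear=[[0, 0, 0.02], [0, 0, 0.04], [0, 0, 0.06], [0, 0, 0.08], [0, 0, 0.095], [0, 0, 0.105], [0, 0, 0.11], [0, 0, 0.11]], delta_rot=[[0, 0, 0], [0, 0, 0], [0, 0, 0], [0, 0, 0], [0, 0, 0], [0, 0, 0], [0, 0, 0], [0, 0, 0]])

```text
clock: 24.1
eef_pos: [0.5246, 0.079, 0.0973]
tool_rot: [1.0, 0.03, 0.002, -0.001]
ft_force: [-0.0, -0.7, -0.5]
grip_width: -0.0001
```

```bash
python3 go.py .5243 .0812 .05 3.5
python3 - <<'E'
from h import *
snap('21'); crop('side','21',240,120,380,240,5)
E
```

```text
tool [0.5246 0.079  0.0973] psi 3.3865793882573394
linear mm [-0.4135 -2.0842 47.2908] rot deg [-0.1041 -0.2334 -0.1132]
24.1 F [-0.0175 -0.7283 -0.5373] w -0.000123518195870644 q [ 0.1488  0.411  -0.1687  0.9868  0.0014  1.6604]
```

View pics/c_side21_240_120.png

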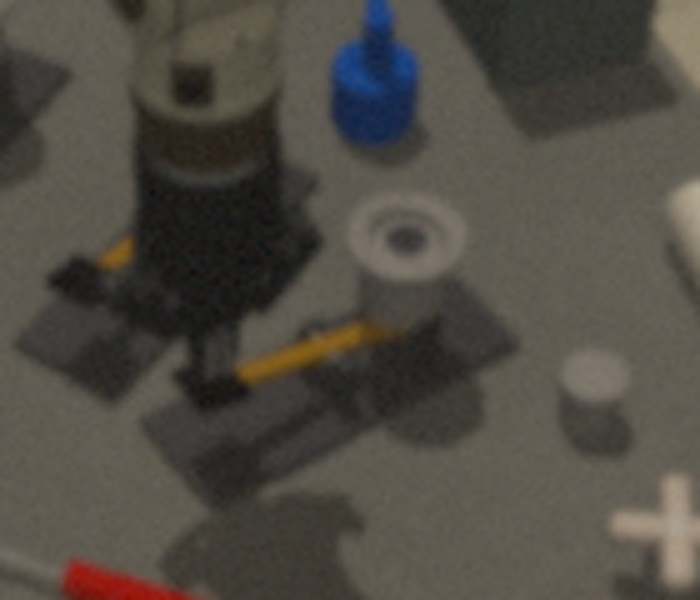

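The fingertips are over the pad at crop (210,385). I press down.

Request:
jog_arm(jaw=[1, 1, 1, 1, 1, 1, 1, 1], linear=[[0, -0.001, 0.008], [-0.001, -0.001, 0.015], [-0.001, -0.001, 0.02], [-0.002, -0.001, 0.026], [-0.002, -0.001, 0.032], [-0.002, 0, 0.038], [-0.002, 0, 0.043], [-0.002, 0, 0.047]], delta_rot=[[0, 0, 0], [0, 0, 0], [0, 0, 0], [0, 0, 0], [0, 0, 0], [0, 0, 0], [0, 0, 0], [0, 0, 0]])

```text
clock: 24.87
eef_pos: [0.5225, 0.0793, 0.0502]
tool_rot: [1.0, 0.03, 0.002, -0.002]
ft_force: [-1.7, 0.9, 6.2]
grip_width: 0.0001
```

Request:
jog_arm(jaw=[1, 1, 1, 1, 1, 1, 1, 1], linear=[[0, 0, 0.001], [0, 0, 0.002], [0, 0, 0.003], [0, 0, 0.004], [0, 0, 0.005], [0, 0, 0.005], [0, 0, 0.005], [0, 0, 0.005]], delta_rot=[[0, 0, 0], [0, 0, 0], [0, 0, 0], [0, 0, 0], [0, 0, 0], [0, 0, 0], [0, 0, 0], [0, 0, 0]])

```text
clock: 25.53
eef_pos: [0.523, 0.0793, 0.0468]
tool_rot: [1.0, 0.03, 0.003, -0.001]
ft_force: [-6.5, 1.8, 12.2]
grip_width: -0.0
```

Request:
jog_arm(jaw=[1, 1, 1, 1, 0.6, 0.3, 0, 0], linear=[[0, 0, -0.02], [0, 0, -0.05], [0, 0, -0.09], [0, 0, -0.13], [0, 0.03, -0.16], [0, 0.06, -0.16], [0, 0.1, -0.16], [0, 0.12, -0.16]], delta_rot=[[0, 0, 0], [0, 0, 0], [0, 0, 0], [0, 0, 0], [0, 0, 0], [0, 0, 0], [0, 0, 0], [0, 0, 0]])

```text
clock: 26.2
eef_pos: [0.5306, -0.0448, 0.2064]
tool_rot: [1.0, 0.028, 0.004, 0.001]
ft_force: [-0.3, -0.0, -0.4]
grip_width: 0.0482
```

```bash
python3 - <<'E'
from h import *
sn=snap('22'); crop('top','22',90,130,280,290,4)
p,d=sn['top']; C=cloud('top',d)
for nm,(u,v) in dict(A=(242,158),B=(187,184),C=(129,231)).items():
    s=np.zeros(d.shape,bool); s[v-20:v+20,u-20:u+20]=True; s&=(C[...,2]>.122)&(d>0)&(C[...,2]<.16)
    if s.sum()>10:
        vv,uu=np.nonzero(s); (cx,cy),r=cv2.minEnclosingCircle(np.c_[uu,vv].astype(np.float32)); print(nm,s.sum(),(cx,cy),r,np.median(C[s],axis=0),onplane('top',(cx,cy),.135))
    else: print(nm,s.sum(),C[v-1:v+2,u-1:u+2,2].ravel())
o=bot.get_obs(); print(o['eef_pos'])
E
python3 go.py .658 .1175 .18 3.4
```

```text
A 181 (241.5404052734375, 155.78282165527344) 7.65132999420166 [0.6559 0.118  0.1367] [[0.6569 0.1171 0.135 ]]
B 0 [0.0594 1.2968 0.0568 0.0557 0.0529 0.0161 0.0554 0.0063 0.0078]
C 0 [0.0994 0.1015 0.1001 0.0971 0.0987 0.1022 0.0993 0.1027 0.1021]
[ 0.5301 -0.0448  0.2054]
tool [ 0.5301 -0.0448  0.2054] psi 3.063871508920463
linear mm [ 136.2218 -155.2291   26.2568] rot deg [ 0.0052 -0.3647 -0.3361]
26.3 F [-0.0212 -0.4749 -0.2388] w 0.06280334087953228 q [-0.0847  0.3207  0.0006  1.2444  0.0008  1.4326]
```

View pics/c_top22_90_130.png

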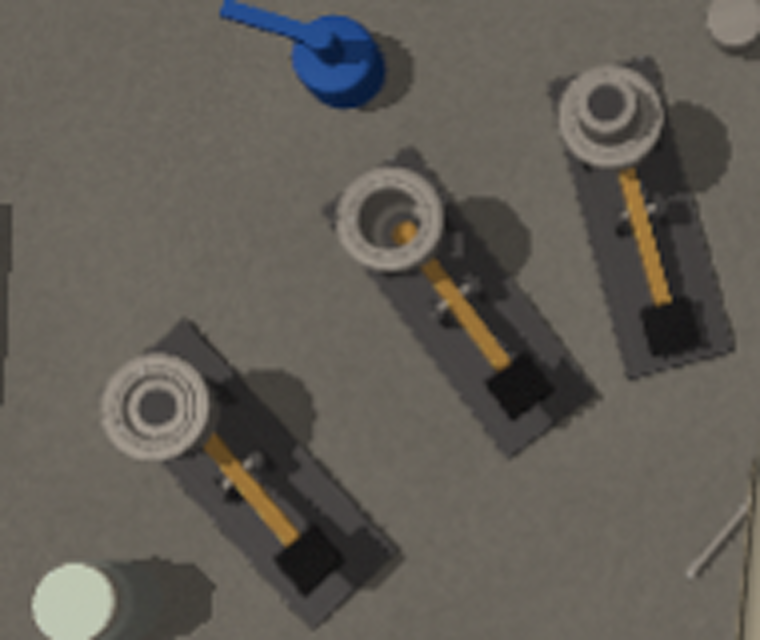

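Plug A stands up at crop (607,103), with its top at about 0.136 m. I go over it with the jaws open.

Request:
jog_arm(jaw=[0, 0, 0, 0, 0, 0, 0, 0], linear=[[0.02, -0.025, 0], [0.045, -0.05, 0], [0.07, -0.08, 0], [0.095, -0.105, 0.005], [0.12, -0.135, 0.01], [0.135, -0.155, 0.02], [0.135, -0.155, 0.025], [0.135, -0.155, 0.025]], delta_rot=[[0, 0, 0], [0, 0, 0], [0, 0, 0], [0, 0, 0], [0, 0, 0], [0, -0.3, 0], [0, -0.3, 0], [0, -0.3, 0]])

```text
clock: 26.97
eef_pos: [0.6546, 0.1236, 0.1781]
tool_rot: [1.0, 0.031, -0.002, -0.0]
ft_force: [-0.2, -0.7, -0.4]
grip_width: 0.0855
```

```bash
python3 go.py .6572 .1173 .121 3.4
```

```text
tool [0.6546 0.1236 0.1781] psi 3.559664995501531
linear mm [ 2.438   6.4879 57.0364] rot deg [-0.0478  0.2491  0.1596]
26.9667 F [-0.2403 -0.6529 -0.3539] w 0.0854594437674575 q [0.186  0.6139 0.393  1.354  0.0014 1.6947]
```

Request:
jog_arm(jaw=[0, 0, 0, 0, 0, 0, 0, 0], linear=[[0.002, 0.004, 0.005], [0.002, 0.006, 0.01], [0.002, 0.006, 0.02], [0.002, 0.006, 0.027], [0.002, 0.006, 0.03], [0.002, 0.006, 0.03], [0.002, 0.006, 0.03], [0.002, 0.006, 0.03]], delta_rot=[[0, 0, 0], [0, 0, 0], [0, 0, 0], [0, 0, 0], [0, 0, 0], [0, 0, 0], [0, 0, 0], [0, 0, 0]])

```text
clock: 27.63
eef_pos: [0.658, 0.1156, 0.1519]
tool_rot: [1.0, 0.029, 0.0, -0.001]
ft_force: [-0.1, -0.7, 0.5]
grip_width: 0.0852
```

```bash
python3 go.py .6572 .1173 .121 3.4
```

```text
tool [0.658  0.1156 0.1519] psi 3.3556954039563225
linear mm [-0.6947 -1.7073 30.8977] rot deg [-0.1132 -0.0506 -0.0443]
27.6333 F [-0.0637 -0.7192  0.4948] w 0.08521271441814532 q [0.1731 0.6266 0.3465 1.2896 0.0019 1.6853]
```

Request:
jog_arm(jaw=[0, 0, 0, 0, 0.2, 0.4, 1, 1], linear=[[0, -0.001, 0.008], [-0.0005, -0.0015, 0.018], [-0.0005, -0.0015, 0.026], [-0.0005, -0.0015, 0.031], [-0.0005, -0.0015, 0.031], [-0.0005, -0.0015, 0.031], [-0.0005, -0.0015, 0.031], [-0.0005, -0.0015, 0.031]], delta_rot=[[0, 0, 0], [0, 0, 0], [0, 0, 0], [0, 0, 0], [0, 0, 0], [0, 0, 0], [0, 0, 0], [0, 0, 0]])

```text
clock: 28.3
eef_pos: [0.6575, 0.1173, 0.1209]
tool_rot: [1.0, 0.029, 0.0, -0.001]
ft_force: [-0.7, 0.3, 1.3]
grip_width: 0.0385
```

Request:
jog_arm(jaw=[1, 1, 1, 1, 1, 1, 1, 1], linear=[[0, 0, 0], [0, 0, 0], [0, 0, 0], [0, 0, 0], [0, 0, 0], [0, 0, 0], [0, 0, 0], [0, 0, 0]], delta_rot=[[0, 0, 0], [0, 0, 0], [0, 0, 0], [0, 0, 0], [0, 0, 0], [0, 0, 0], [0, 0, 0], [0, 0, 0]])

```text
clock: 28.97
eef_pos: [0.6575, 0.1173, 0.1209]
tool_rot: [1.0, 0.029, 0.0, -0.001]
ft_force: [-0.0, 0.3, 3.1]
grip_width: 0.0385
```

Request:
jog_arm(jaw=[1, 1, 1, 1, 1, 1, 1, 1], linear=[[0, 0, -0.005], [0, 0, -0.012], [0, 0, -0.022], [0, 0, -0.034], [0, 0, -0.046], [0, 0, -0.058], [0, 0, -0.068], [0, 0, -0.075]], delta_rot=[[0, 0, 0], [0, 0, 0], [0, 0, 0], [0, 0, 0], [0, 0, 0], [0, 0, 0], [0, 0, 0], [0, 0, 0]])

```text
clock: 29.63
eef_pos: [0.6576, 0.1171, 0.1974]
tool_rot: [1.0, 0.029, 0.001, -0.001]
ft_force: [-0.4, 0.2, -0.3]
grip_width: 0.0387
```

```bash
python3 - <<'E'
from meas import *
sn=snap('23'); crop('side','23',240,60,400,200,5); 
print(tray('23','top',z=.068,box=(340,140,450,245)))
print(bot.get_obs()['grip_width'])
crop('top','23',320,130,480,260,5)
E
python3 go.py .538 -.278 .196 4
```

```text
(array([ 0.5375, -0.3102]), (105.05593872070312, 152.74795532226562), 4.128841876983643, array([[ 479.5686, -237.8532],
       [ 490.5664, -390.2047],
       [ 595.3497, -382.6407],
       [ 584.3519, -230.2892]], dtype=float32))
0.038600881121177655
tool [0.6581 0.1172 0.1975] psi 3.3737374834488096
linear mm [-143.116   387.4907    0.1081] rot deg [-0.1293 -0.1956 -0.626 ]
29.7333 F [ 0.7022 -0.3968 -1.3297] w 0.038600881121177655 q [0.1755 0.6044 0.427  1.3897 0.0019 1.6874]
```

View pics/c_side23_240_60.png

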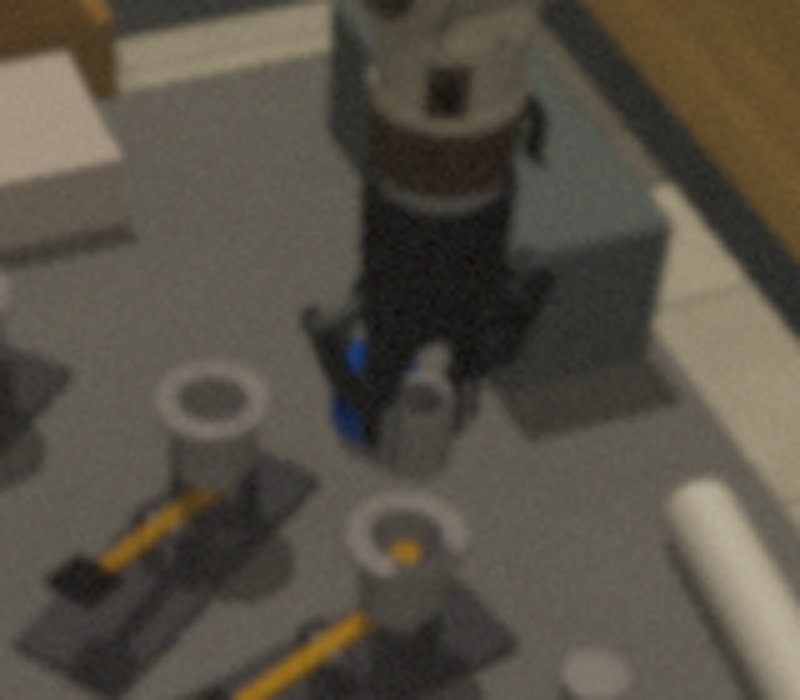

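View pics/c_top23_320_130.png

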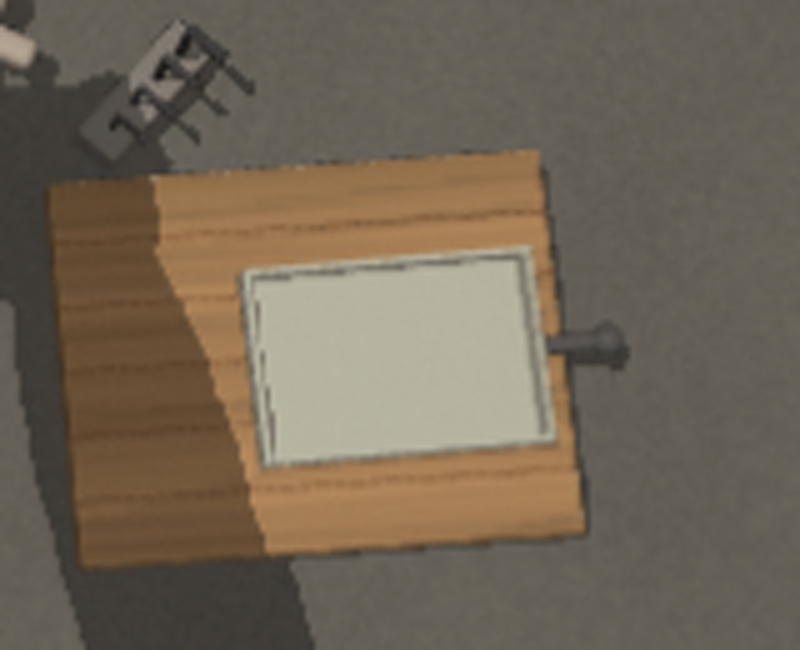

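The plug is in the jaws (side crop (415,430)) and ring A is empty. The tray is unmoved. I carry the plug over to it.

Request:
jog_arm(jaw=[1, 1, 1, 1, 1, 1, 1, 1], linear=[[-0.008, 0.02, 0], [-0.02, 0.05, 0], [-0.033, 0.085, 0], [-0.046, 0.12, 0], [-0.06, 0.155, 0], [-0.073, 0.19, 0], [-0.086, 0.225, 0], [-0.095, 0.25, 0]], delta_rot=[[0, 0, 0], [0, 0, 0], [0, 0, 0], [0, 0, 0], [0, 0, 0], [0, 0, 0], [0, 0, 0], [0, 0, 0]])

```text
clock: 30.4
eef_pos: [0.5753, -0.1408, 0.1942]
tool_rot: [1.0, 0.028, -0.001, -0.001]
ft_force: [0.4, 0.1, -0.9]
grip_width: 0.0388
```

Request:
jog_arm(jaw=[1, 1, 1, 1, 1, 1, 1, 1], linear=[[-0.009, 0.025, 0], [-0.019, 0.055, 0], [-0.03, 0.085, 0], [-0.04, 0.11, 0], [-0.046, 0.128, 0], [-0.048, 0.136, 0], [-0.048, 0.137, 0], [-0.048, 0.137, 0]], delta_rot=[[0, 0, 0], [0, 0, 0], [0, 0, 0], [0, 0, 0], [0, 0, 0], [0, 0, 0], [0, 0, 0], [0, 0, 0]])

```text
clock: 31.07
eef_pos: [0.5371, -0.2774, 0.1941]
tool_rot: [1.0, 0.029, -0.0, -0.001]
ft_force: [-0.0, 0.3, -1.7]
grip_width: 0.0385
```

```bash
python3 go.py .538 -.278 .088 4
```

```text
tool [ 0.5371 -0.2774  0.1941] psi 3.3438331930720038
linear mm [  0.9051   0.9912 106.1158] rot deg [-0.17    0.0251 -0.6562]
31.0667 F [-0.0103  0.2608 -1.6557] w 0.03846575573109185 q [-0.4778  0.4759  0.2047  1.3014  0.0023  1.0346]
```

Request:
jog_arm(jaw=[1, 1, 1, 1, 1, 1, 1, 1], linear=[[0, 0, 0.015], [0, 0, 0.035], [0, 0, 0.055], [0, 0, 0.075], [0, 0, 0.09], [0, 0, 0.098], [0, 0, 0.102], [0, 0, 0.103]], delta_rot=[[0, 0, 0], [0, 0, 0], [0, 0, 0], [0, 0, 0], [0, 0, 0], [0, 0, 0], [0, 0, 0], [0, 0, 0]])

```text
clock: 31.73
eef_pos: [0.5374, -0.2763, 0.0911]
tool_rot: [1.0, 0.03, -0.0, -0.001]
ft_force: [0.2, -0.3, -0.9]
grip_width: 0.0381
```

Request:
jog_arm(jaw=[1, 1, 1, 1, 1, 1, 1, 1], linear=[[0, 0, 0.0005], [0, 0, 0.001], [0, 0, 0.0015], [0, 0, 0.002], [0, 0, 0.0025], [0, 0, 0.003], [0, 0, 0.003], [0, 0, 0.003]], delta_rot=[[0, 0, 0], [0, 0, 0], [0, 0, 0], [0, 0, 0], [0, 0, 0], [0, 0, 0], [0, 0, 0], [0, 0, 0]])

```text
clock: 32.4
eef_pos: [0.5371, -0.2775, 0.0887]
tool_rot: [1.0, 0.029, 0.0, -0.001]
ft_force: [-0.8, 0.1, -1.5]
grip_width: 0.0385
```

Request:
jog_arm(jaw=[1, 1, 1, 1, 1, 1, 1, 1], linear=[[0, 0, 0.0005], [0, 0, 0.001], [0, 0, 0.0015], [0, 0, 0.002], [0, 0, 0.002], [0, 0, 0.002], [0, 0, 0.002], [0, 0, 0.002]], delta_rot=[[0, 0, 0], [0, 0, 0], [0, 0, 0], [0, 0, 0], [0, 0, 0], [0, 0, 0], [0, 0, 0], [0, 0, 0]])

```text
clock: 33.07
eef_pos: [0.5372, -0.2775, 0.0872]
tool_rot: [1.0, 0.029, 0.0, -0.001]
ft_force: [-1.3, 0.5, 5.1]
grip_width: 0.0389
```

Request:
jog_arm(jaw=[0.4, 0.35, 0.3, 0.2, 0.1, 0, 0, 0], linear=[[0, 0, 0], [0, 0, 0], [0, 0, 0], [0, 0, 0], [0, 0, 0], [0, 0, -0.005], [0, 0, -0.015], [0, 0, -0.03]], delta_rot=[[0, 0, 0], [0, 0, 0], [0, 0, 0], [0, 0, 0], [0, 0, 0], [0, 0, 0], [0, 0, 0], [0, 0, 0]])

```text
clock: 33.73
eef_pos: [0.5364, -0.2771, 0.1162]
tool_rot: [1.0, 0.029, -0.001, -0.002]
ft_force: [-0.0, -0.2, -0.2]
grip_width: 0.0854
```

Request:
jog_arm(jaw=[0, 0, 0, 0, 0, 0.3, 0.6, 1], linear=[[0, 0, -0.03], [0, 0, -0.06], [0, 0, -0.09], [0, -0.03, -0.1], [0, -0.07, -0.1], [0, -0.11, -0.1], [0, -0.15, -0.1], [0, -0.19, -0.1]], delta_rot=[[0, 0, 0], [0, 0, 0], [0, 0, 0], [0, 0, 0], [0, 0, 0], [0, 0, 0], [0, 0, 0], [0, 0, 0]])

```text
clock: 34.4
eef_pos: [0.5259, -0.0866, 0.2185]
tool_rot: [1.0, 0.029, 0.001, -0.001]
ft_force: [0.7, 0.1, -0.1]
grip_width: 0.0517
```

```bash
python3 - <<'E'
from meas import *
sn=snap('24'); crop('top','24',320,130,480,260,5)
p,d=sn['top']; C=cloud('top',d); s=(C[...,2]>.085)&(C[...,2]<.115)&(d>0)&(C[...,1]<-.2)&(C[...,1]>-.4)&(abs(C[...,0]-.54)<.06)
vv,uu=np.nonzero(s); print(s.sum(),np.median(C[s],axis=0),np.ptp(C[s],axis=0)); print(bot.get_obs()['eef_pos'])
E
python3 go.py .3628 .3239 .2 3.4
```

```text
183 [ 0.5372 -0.274   0.1021] [0.0375 0.0379 0.0225]
[ 0.5257 -0.0829  0.2185]
tool [ 0.5257 -0.0829  0.2185] psi 3.7998076971724597
linear mm [-135.6069 -416.6192   19.8095] rot deg [-0.2004 -0.0808  0.3999]
34.5 F [-0.2879 -0.1275  0.2284] w 0.03566888360196281 q [-0.1584  0.318   0.0317  1.284   0.0037  1.3461]
```

View pics/c_top24_320_130.png

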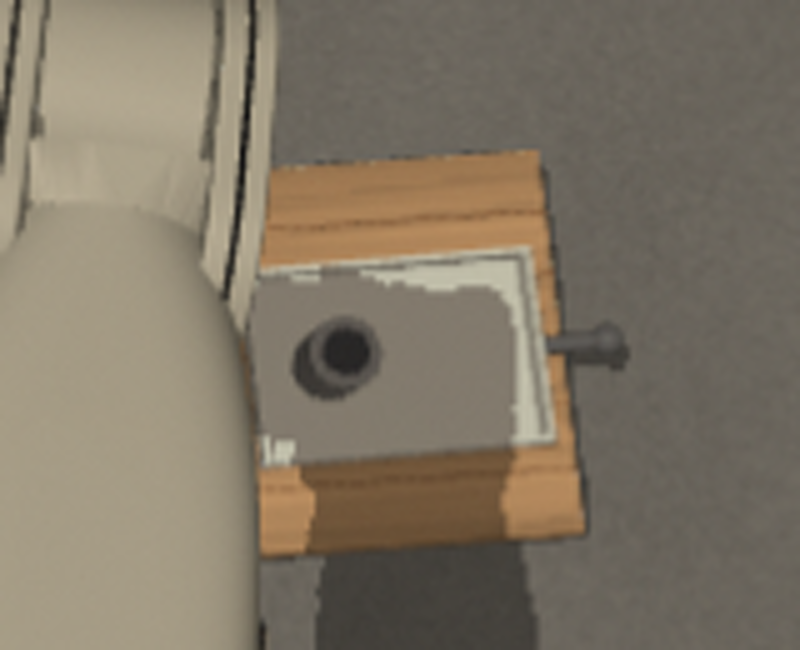

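Plug A stands upright in the tray at crop (345,350), with its top at 0.102 m. Next I go to pad C.

Request:
jog_arm(jaw=[1, 1, 1, 1, 1, 1, 1, 1], linear=[[-0.012, -0.037, 0], [-0.024, -0.075, 0], [-0.036, -0.112, 0], [-0.048, -0.149, 0], [-0.06, -0.186, 0], [-0.072, -0.223, 0], [-0.084, -0.26, 0], [-0.096, -0.295, 0]], delta_rot=[[0, 0, 0], [0, 0, 0], [0, 0, 0], [0, 0, 0], [0, 0, 0], [0, 0, 0], [0, 0, 0], [0, 0, 0]])

```text
clock: 35.17
eef_pos: [0.4126, 0.2021, 0.2188]
tool_rot: [1.0, 0.029, 0.001, -0.001]
ft_force: [0.1, -0.3, 0.3]
grip_width: 0.0001
```

Request:
jog_arm(jaw=[1, 1, 1, 1, 1, 1, 1, 1], linear=[[-0.01, -0.03, 0], [-0.02, -0.06, 0], [-0.028, -0.085, 0], [-0.036, -0.11, 0], [-0.039, -0.119, 0], [-0.039, -0.121, 0], [-0.039, -0.121, 0], [-0.039, -0.121, 0]], delta_rot=[[0, 0, 0], [0, 0, 0], [0, 0, 0], [0, 0, 0], [0, 0, 0], [0, 0, 0], [0, 0, 0], [0, 0, 0]])

```text
clock: 35.83
eef_pos: [0.3674, 0.3183, 0.218]
tool_rot: [1.0, 0.029, 0.0, -0.001]
ft_force: [0.4, -0.8, 1.3]
grip_width: -0.0001
```

```bash
python3 go.py .3628 .3239 .097 3.4
```

```text
tool [0.3674 0.3183 0.218 ] psi 3.3057510282523768
linear mm [ -4.3012  -5.6653 121.0354] rot deg [-0.0774 -0.0259 -0.0942]
35.8333 F [ 0.4175 -0.8465  1.3213] w -0.00014255838048422132 q [ 0.7135  0.2281 -0.0913  1.2502  0.0008  2.2266]
```

Request:
jog_arm(jaw=[1, 1, 1, 1, 1, 1, 1, 1], linear=[[-0.004, -0.0055, 0.02], [-0.004, -0.0055, 0.05], [-0.004, -0.0055, 0.08], [-0.004, -0.0055, 0.105], [-0.004, -0.0055, 0.117], [-0.004, -0.0055, 0.121], [-0.004, -0.0055, 0.121], [-0.004, -0.0055, 0.121]], delta_rot=[[0, 0, 0], [0, 0, 0], [0, 0, 0], [0, 0, 0], [0, 0, 0], [0, 0, 0], [0, 0, 0], [0, 0, 0]])

```text
clock: 36.5
eef_pos: [0.3634, 0.3244, 0.0976]
tool_rot: [1.0, 0.029, 0.0, -0.001]
ft_force: [0.2, -0.8, -0.5]
grip_width: -0.0001
```

```bash
python3 go.py .3628 .3239 .046 3.4
python3 - <<'E'
from h import *
snap('25'); crop('side','25',160,80,300,200,5)
E
```

```text
tool [0.3634 0.3244 0.0976] psi 3.286286394097521
linear mm [-0.657   0.6264 51.5879] rot deg [-0.1383 -0.0568 -0.1136]
36.5 F [ 0.1989 -0.7847 -0.5186] w -0.00013128087199795437 q [ 0.7281  0.3367 -0.283   0.9488  0.0013  2.2415]
```

View pics/c_side25_160_80.png

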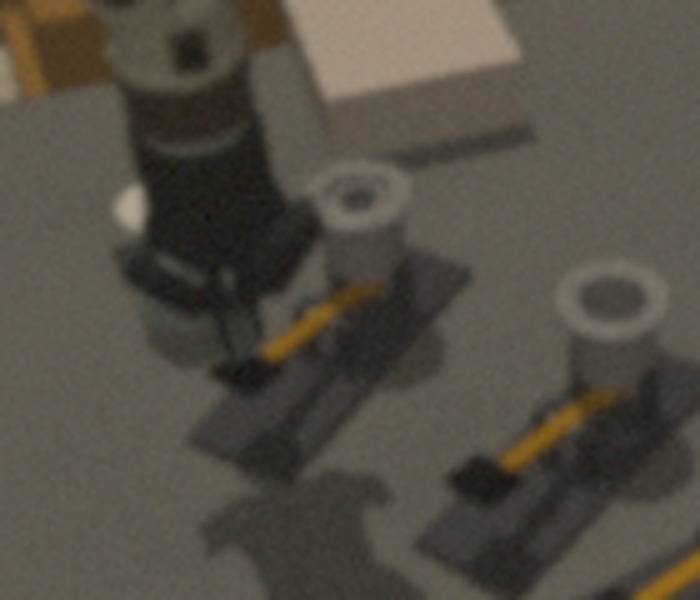

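The fingertips are over pad C at crop (245,375), and the jar is clear. I press.

Request:
jog_arm(jaw=[1, 1, 1, 1, 1, 1, 1, 1], linear=[[0, 0, 0.008], [-0.001, 0.001, 0.015], [-0.001, 0.001, 0.02], [-0.001, 0.001, 0.026], [-0.002, 0.002, 0.032], [-0.002, 0.002, 0.038], [-0.002, 0.002, 0.043], [-0.002, 0.002, 0.047]], delta_rot=[[0, 0, 0], [0, 0, 0], [0, 0, 0], [0, 0, 0], [0, 0, 0], [0, 0, 0], [0, 0, 0], [0, 0, 0]])

```text
clock: 37.27
eef_pos: [0.3604, 0.3226, 0.0495]
tool_rot: [1.0, 0.03, -0.0, -0.001]
ft_force: [-2.3, -0.8, 5.6]
grip_width: -0.0003
```

Request:
jog_arm(jaw=[1, 1, 1, 1, 1, 1, 1, 1], linear=[[0, 0, 0.001], [0, 0, 0.002], [0, 0, 0.003], [0, 0, 0.004], [0, 0, 0.005], [0, 0, 0.005], [0, 0, 0.005], [0, 0, 0.005]], delta_rot=[[0, 0, 0], [0, 0, 0], [0, 0, 0], [0, 0, 0], [0, 0, 0], [0, 0, 0], [0, 0, 0], [0, 0, 0]])

```text
clock: 37.93
eef_pos: [0.3607, 0.3229, 0.0467]
tool_rot: [1.0, 0.029, 0.001, -0.001]
ft_force: [-3.5, -4.1, 18.2]
grip_width: -0.0003
```

Pressed to the stop. I lift off and look.

Request:
jog_arm(jaw=[1, 1, 1, 1, 0.6, 0.3, 0, 0], linear=[[0, 0, -0.02], [0, 0, -0.05], [0, 0, -0.09], [0, 0, -0.13], [-0.02, 0.02, -0.15], [-0.04, 0.04, -0.15], [-0.05, 0.06, -0.15], [-0.05, 0.08, -0.15]], delta_rot=[[0, 0, 0], [0, 0, 0], [0, 0, 0], [0, 0, 0], [0, 0, 0], [0, 0, 0], [0, 0, 0], [0, 0, 0]])

```text
clock: 38.6
eef_pos: [0.3132, 0.2385, 0.1946]
tool_rot: [1.0, 0.031, -0.001, -0.001]
ft_force: [0.6, -0.7, -0.4]
grip_width: 0.0483
```

```bash
python3 - <<'E'
from meas import *
sn=snap('26'); crop('top','26',90,130,280,290,4)
p,d=sn['top']; C=cloud('top',d)
for nm,(u,v) in dict(C=(128,229)).items():
    s=np.zeros(d.shape,bool); s[v-20:v+20,u-20:u+20]=True; s&=(C[...,2]>.122)&(d>0)&(C[...,2]<.16)
    vv,uu=np.nonzero(s); (cx,cy),r=cv2.minEnclosingCircle(np.c_[uu,vv].astype(np.float32)); print(nm,s.sum(),(cx,cy),r,np.median(C[s],axis=0),onplane('top',(cx,cy),.135))
print(tray('26','top',z=.068,box=(340,140,450,245)))
E
python3 go.py .463 .418 .18 3.4
```

```text
C 216 (125.5851058959961, 230.2872314453125) 8.445127487182617 [0.4627 0.4155 0.1356] [[0.4623 0.4161 0.135 ]]
(array([ 0.5405, -0.3123]), (110.65804290771484, 162.85292053222656), 4.180126667022705, array([[ 479.37  , -235.1658],
       [ 491.2407, -397.5855],
       [ 601.6044, -389.5194],
       [ 589.7336, -227.0997]], dtype=float32))
tool [0.3142 0.2375 0.1944] psi 3.2667265257126124
linear mm [ 158.903  -171.7661   14.3355] rot deg [-0.0319  0.0543 -0.1333]
38.7 F [-0.1864  0.705   0.408 ] w 0.06292029878285621 q [ 0.6465  0.0662 -0.3492  1.1559  0.001   2.1603]
```

View pics/c_top26_90_130.png

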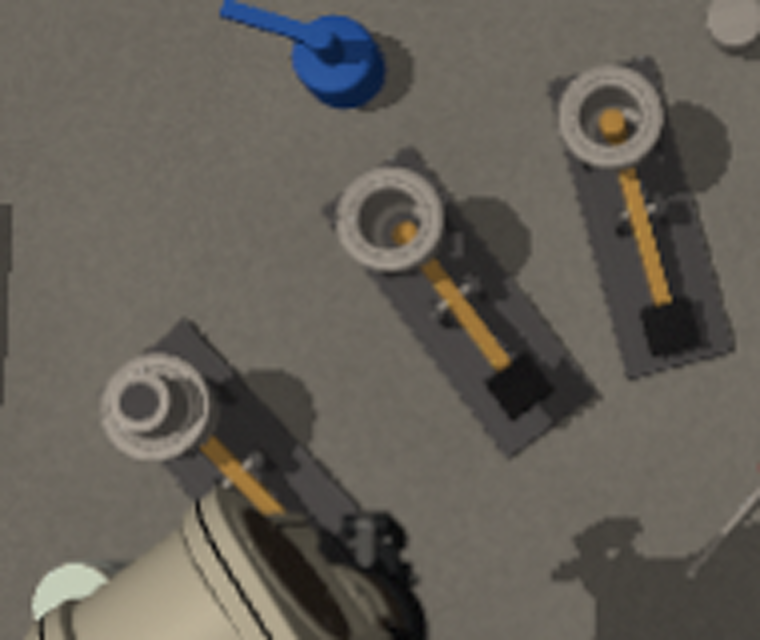

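Plug C is up at crop (140,402), centred near (0.463, 0.417). I go over it.

Request:
jog_arm(jaw=[0, 0, 0, 0, 0, 0, 0, 0], linear=[[0.022, -0.024, 0], [0.046, -0.05, 0], [0.07, -0.076, 0], [0.095, -0.102, 0], [0.12, -0.13, 0], [0.14, -0.152, 0], [0.154, -0.167, 0], [0.159, -0.171, 0.01]], delta_rot=[[0, 0, 0], [0, 0, 0], [0, 0, 0], [0, 0, 0], [0, 0, 0], [0, 0, 0], [0, 0, 0], [0, 0, 0]])

```text
clock: 39.37
eef_pos: [0.4665, 0.4237, 0.185]
tool_rot: [1.0, 0.03, 0.002, -0.003]
ft_force: [0.3, -0.2, -0.1]
grip_width: 0.0853
```

```bash
python3 go.py .4628 .4170 .15 3.4
```

```text
tool [0.4665 0.4237 0.185 ] psi 3.444183783428478
linear mm [-4.1754  6.6983 34.9415] rot deg [-0.2999 -0.1899  0.0447]
39.3667 F [ 0.2728 -0.2431 -0.052 ] w 0.08533742885405522 q [0.7365 0.5267 0.263  1.3013 0.002  2.2472]
```

Request:
jog_arm(jaw=[0, 0, 0, 0, 0, 0, 0, 0], linear=[[0, 0, 0], [0, 0, 0], [0, 0, 0.01], [0, 0, 0.02], [0, 0, 0.03], [0, 0, 0.033], [0, 0, 0.033], [0, 0, 0.033]], delta_rot=[[0, 0, 0], [0, 0, 0], [0, 0, 0], [0, 0, 0], [0, 0, 0], [0, 0, 0], [0, 0, 0], [0, 0, 0]])

```text
clock: 40.03
eef_pos: [0.4637, 0.4195, 0.1518]
tool_rot: [1.0, 0.029, -0.0, -0.001]
ft_force: [0.2, 0.2, 0.5]
grip_width: 0.0854
```

```bash
python3 go.py .4628 .4170 .121 3.4
```

```text
tool [0.4637 0.4195 0.1518] psi 3.363659371787307
linear mm [-1.0663  2.4368 30.7661] rot deg [-0.0837  0.0286 -0.0364]
40.0333 F [0.2436 0.1542 0.5218] w 0.08541954146137043 q [0.7346 0.5404 0.1975 1.2274 0.0015 2.2467]
```

Request:
jog_arm(jaw=[0, 0, 0, 0, 0.2, 0.4, 1, 1], linear=[[-0.001, 0.002, 0.006], [-0.001, 0.002, 0.016], [-0.001, 0.002, 0.025], [-0.001, 0.002, 0.031], [-0.001, 0.002, 0.031], [-0.001, 0.002, 0.031], [-0.001, 0.002, 0.031], [-0.001, 0.002, 0.031]], delta_rot=[[0, 0, 0], [0, 0, 0], [0, 0, 0], [0, 0, 0], [0, 0, 0], [0, 0, 0], [0, 0, 0], [0, 0, 0]])

```text
clock: 40.7
eef_pos: [0.4634, 0.4181, 0.1214]
tool_rot: [1.0, 0.029, 0.0, -0.001]
ft_force: [1.5, -1.2, 1.4]
grip_width: 0.039
```

Request:
jog_arm(jaw=[1, 1, 1, 1, 1, 1, 1, 1], linear=[[0, 0, 0], [0, 0, 0], [0, 0, 0], [0, 0, 0], [0, 0, 0], [0, 0, 0], [0, 0, 0], [0, 0, 0]], delta_rot=[[0, 0, 0], [0, 0, 0], [0, 0, 0], [0, 0, 0], [0, 0, 0], [0, 0, 0], [0, 0, 0], [0, 0, 0]])

```text
clock: 41.37
eef_pos: [0.4634, 0.4181, 0.1213]
tool_rot: [1.0, 0.029, 0.0, -0.001]
ft_force: [1.3, 0.7, 2.2]
grip_width: 0.0385
```

Request:
jog_arm(jaw=[1, 1, 1, 1, 1, 1, 1, 1], linear=[[0, 0, -0.005], [0, 0, -0.012], [0, 0, -0.022], [0, 0, -0.034], [0, 0, -0.046], [0, 0, -0.058], [0, 0, -0.068], [0, 0, -0.075]], delta_rot=[[0, 0, 0], [0, 0, 0], [0, 0, 0], [0, 0, 0], [0, 0, 0], [0, 0, 0], [0, 0, 0], [0, 0, 0]])

```text
clock: 42.03
eef_pos: [0.4635, 0.418, 0.198]
tool_rot: [1.0, 0.029, 0.001, -0.002]
ft_force: [-0.4, -0.1, -1.6]
grip_width: 0.0385
```

```bash
python3 go.py .543 -.348 .196 3.4
python3 - <<'E'
from meas import *
snap('27'); crop('side','27',160,40,300,160,5)
E
```

```text
tool [0.4635 0.418  0.198 ] psi 3.370137997376434
linear mm [ 34.3408 769.312   -0.3395] rot deg [-0.1747 -0.0907 -0.0297]
42.0333 F [-0.3725 -0.1334 -1.5583] w 0.038506110672145696 q [0.7331 0.51   0.2698 1.3274 0.0014 2.2451]
```

View pics/c_side27_160_40.png

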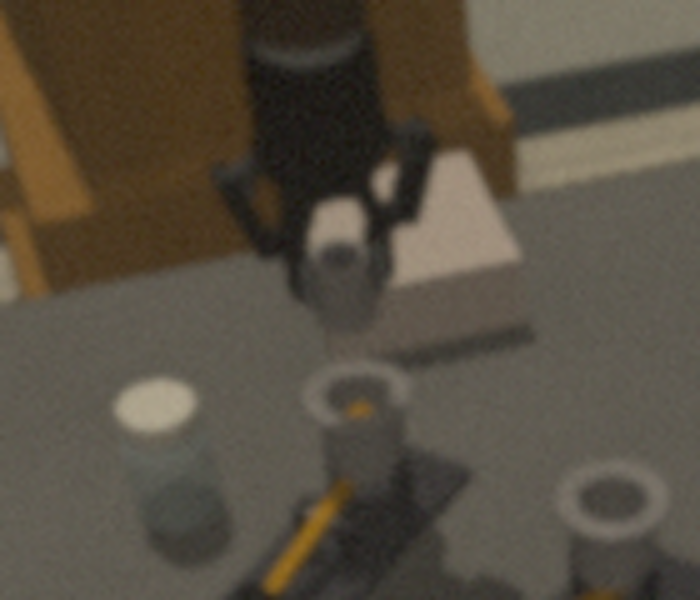

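Plug C is held at crop (340,285) and ring C is empty. I carry it across.

Request:
jog_arm(jaw=[1, 1, 1, 1, 1, 1, 1, 1], linear=[[0.001, 0.02, 0], [0.002, 0.05, 0], [0.004, 0.085, 0], [0.005, 0.12, 0], [0.007, 0.155, 0], [0.008, 0.19, 0], [0.01, 0.225, 0], [0.011, 0.255, 0]], delta_rot=[[0, 0, 0], [0, 0, 0], [0, 0, 0], [0, 0, 0], [0, 0, 0], [0, 0, 0], [0, 0, 0], [0, 0, 0]])

```text
clock: 42.8
eef_pos: [0.4886, 0.1615, 0.1949]
tool_rot: [1.0, 0.029, -0.001, -0.001]
ft_force: [0.6, 0.1, -0.9]
grip_width: 0.0388
```

Request:
jog_arm(jaw=[1, 1, 1, 1, 1, 1, 1, 1], linear=[[0.001, 0.035, 0], [0.003, 0.07, 0], [0.004, 0.105, 0], [0.006, 0.14, 0], [0.007, 0.175, 0], [0.009, 0.205, 0], [0.01, 0.225, 0], [0.01, 0.23, 0]], delta_rot=[[0, 0, 0], [0, 0, 0], [0, 0, 0], [0, 0, 0], [0, 0, 0], [0, 0, 0], [0, 0, 0], [0, 0, 0]])

```text
clock: 43.47
eef_pos: [0.5124, -0.0685, 0.1944]
tool_rot: [1.0, 0.027, -0.0, -0.0]
ft_force: [0.3, 0.3, -1.3]
grip_width: 0.0386
```

```bash
python3 - <<'E'
from meas import *
sn=snap('28'); crop('top','28',320,130,480,260,5)
p,d=sn['top']; C=cloud('top',d); s=(C[...,2]>.085)&(C[...,2]<.115)&(d>0)&(C[...,1]<-.2)&(C[...,1]>-.4)&(abs(C[...,0]-.54)<.06)
vv,uu=np.nonzero(s); print(s.sum(),np.median(C[s],axis=0),np.ptp(C[s],axis=0))
print(tray('28','top',z=.068,box=(340,140,450,245)))
E
python3 go.py .543 -.348 .196 4
```

```text
186 [ 0.537  -0.2741  0.1017] [0.0383 0.0379 0.0249]
(array([ 0.5669, -0.1768]), (51.99266052246094, 289.2914123535156), 88.00267028808594, array([[ 421.4446, -197.7665],
       [ 710.5602, -207.8492],
       [ 712.3724, -155.8881],
       [ 423.2568, -145.8055]], dtype=float32))
tool [ 0.5122 -0.0661  0.1944] psi 3.231130445231859
linear mm [ 14.8755 283.1381  -2.2647] rot deg [-0.1411  0.0655 -0.769 ]
43.5667 F [ 0.0488  0.685  -1.3518] w 0.038669117040256475 q [-0.1297  0.3036 -0.0529  1.2159  0.0022  1.3847]
```

View pics/c_top28_320_130.png

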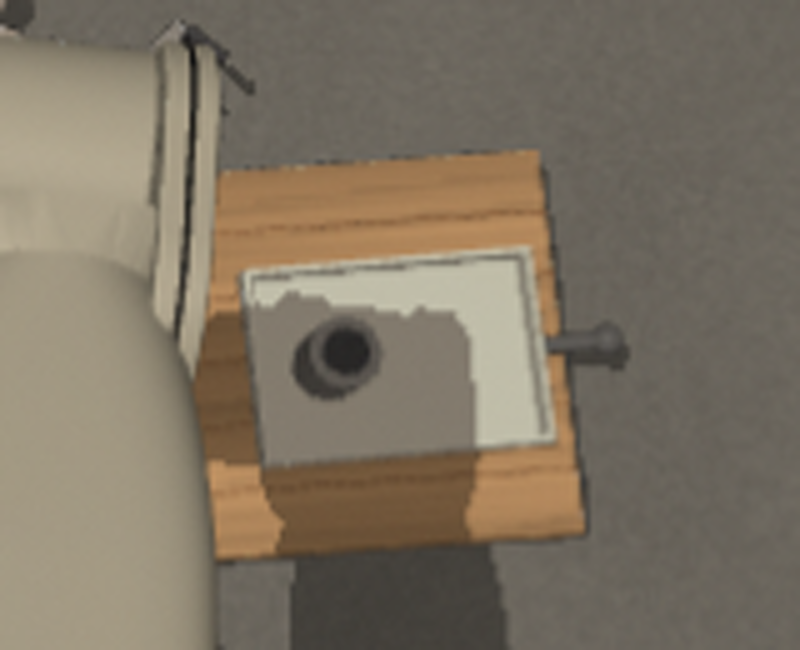

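The tray and plug A are unmoved (tray corners as before, plug at crop (345,350)). I continue to the second place.

Request:
jog_arm(jaw=[1, 1, 1, 1, 1, 1, 1, 1], linear=[[0.002, 0.03, 0], [0.004, 0.07, 0], [0.006, 0.11, 0], [0.008, 0.15, 0], [0.01, 0.19, 0], [0.012, 0.225, 0], [0.014, 0.255, 0], [0.015, 0.27, 0]], delta_rot=[[0, 0, 0], [0, 0, 0], [0, 0, 0], [0, 0, 0], [0, 0, 0], [0, 0, 0], [0, 0, 0], [0, 0, 0]])

```text
clock: 44.23
eef_pos: [0.5439, -0.3359, 0.1937]
tool_rot: [1.0, 0.029, -0.0, -0.001]
ft_force: [-0.1, 0.5, -0.4]
grip_width: 0.0382
```

Request:
jog_arm(jaw=[1, 1, 1, 1, 1, 1, 1, 1], linear=[[0, 0.008, 0], [0, 0.011, 0.005], [0, 0.011, 0.015], [0, 0.011, 0.028], [0, 0.011, 0.038], [0, 0.011, 0.045], [0, 0.011, 0.045], [0, 0.011, 0.045]], delta_rot=[[0, 0, 0], [0, 0, 0], [0, 0, 0], [0, 0, 0], [0, 0, 0], [0, 0, 0], [0, 0, 0], [0, 0, 0]])

```text
clock: 44.9
eef_pos: [0.544, -0.3437, 0.1489]
tool_rot: [1.0, 0.03, -0.001, -0.001]
ft_force: [0.4, -0.2, -1.8]
grip_width: 0.0386
```

```bash
python3 go.py .543 -.348 .0873 3.4
```

```text
tool [ 0.544  -0.3437  0.1489] psi 3.436423830834351
linear mm [-1.142   4.4129 61.6379] rot deg [-0.1635  0.064   0.0363]
44.9 F [ 0.4024 -0.2165 -1.793 ] w 0.038608494463586794 q [-0.5643  0.5807  0.2587  1.2513  0.0017  0.9466]
```

Request:
jog_arm(jaw=[1, 1, 1, 1, 1, 1, 1, 1], linear=[[0, 0.003, 0.01], [-0.001, 0.004, 0.023], [-0.001, 0.004, 0.036], [-0.001, 0.004, 0.048], [-0.001, 0.004, 0.054], [-0.001, 0.004, 0.057], [-0.001, 0.004, 0.058], [-0.001, 0.004, 0.058]], delta_rot=[[0, 0, 0], [0, 0, 0], [0, 0, 0], [0, 0, 0], [0, 0, 0], [0, 0, 0], [0, 0, 0], [0, 0, 0]])

```text
clock: 45.57
eef_pos: [0.5437, -0.349, 0.0919]
tool_rot: [1.0, 0.029, 0.0, -0.001]
ft_force: [-0.2, 0.8, -1.6]
grip_width: 0.0384
```

Request:
jog_arm(jaw=[1, 1, 1, 1, 1, 1, 1, 1], linear=[[0, 0, 0.0005], [0, 0, 0.001], [0, 0, 0.0015], [0, 0, 0.002], [0, 0, 0.0025], [0, 0, 0.003], [0, 0, 0.003], [0, 0, 0.003]], delta_rot=[[0, 0, 0], [0, 0, 0], [0, 0, 0], [0, 0, 0], [0, 0, 0], [0, 0, 0], [0, 0, 0], [0, 0, 0]])

```text
clock: 46.23
eef_pos: [0.5434, -0.3487, 0.0885]
tool_rot: [1.0, 0.029, -0.0, -0.001]
ft_force: [-0.4, 0.2, -0.9]
grip_width: 0.0382
```

Request:
jog_arm(jaw=[1, 1, 1, 1, 1, 1, 1, 1], linear=[[0, 0, 0.0005], [0, 0, 0.001], [0, 0, 0.0015], [0, 0, 0.0015], [0, 0, 0.0015], [0, 0, 0.0015], [0, 0, 0.0015], [0, 0, 0.0015]], delta_rot=[[0, 0, 0], [0, 0, 0], [0, 0, 0], [0, 0, 0], [0, 0, 0], [0, 0, 0], [0, 0, 0], [0, 0, 0]])

```text
clock: 46.9
eef_pos: [0.5434, -0.3488, 0.0878]
tool_rot: [1.0, 0.029, 0.0, -0.001]
ft_force: [-2.1, 1.6, 5.2]
grip_width: 0.0388
```

Contact at 5 N. I release and withdraw.

Request:
jog_arm(jaw=[0.4, 0.35, 0.3, 0.2, 0.1, 0, 0, 0], linear=[[0, 0, 0], [0, 0, 0], [0, 0, 0], [0, 0, 0], [0, 0, 0], [0, 0, -0.005], [0, 0, -0.015], [0, 0, -0.03]], delta_rot=[[0, 0, 0], [0, 0, 0], [0, 0, 0], [0, 0, 0], [0, 0, 0], [0, 0, 0], [0, 0, 0], [0, 0, 0]])

```text
clock: 47.57
eef_pos: [0.5426, -0.3483, 0.1165]
tool_rot: [1.0, 0.029, -0.001, -0.002]
ft_force: [0.0, 0.4, 0.3]
grip_width: 0.0853
```

Request:
jog_arm(jaw=[0, 0, 0, 0, 0, 0, 0, 0], linear=[[0, 0, -0.03], [0, 0, -0.06], [0, 0, -0.09], [0, -0.03, -0.11], [0, -0.07, -0.11], [0, -0.11, -0.11], [0, -0.15, -0.11], [0, -0.19, -0.11]], delta_rot=[[0, 0, 0], [0, 0, 0], [0, 0, 0], [0, 0, 0], [0, 0, 0], [0, 0, 0], [0, 0, 0], [0, 0, 0]])

```text
clock: 48.23
eef_pos: [0.5321, -0.1579, 0.2289]
tool_rot: [1.0, 0.029, 0.001, -0.001]
ft_force: [0.6, 0.3, 0.5]
grip_width: 0.0858
```

Request:
jog_arm(jaw=[0, 0, 0, 0, 0, 0, 0, 0], linear=[[-0.005, -0.04, 0], [-0.015, -0.08, 0], [-0.03, -0.12, 0], [-0.045, -0.155, 0], [-0.06, -0.19, 0], [-0.075, -0.22, 0], [-0.085, -0.24, 0], [-0.09, -0.25, 0]], delta_rot=[[0, 0, 0], [0, 0, 0], [0, 0, 0], [0, 0, 0], [0, 0, 0], [0, 0, 0], [0, 0, 0], [0, 0, 0]])

```text
clock: 48.9
eef_pos: [0.4264, 0.0871, 0.2291]
tool_rot: [1.0, 0.031, 0.001, -0.001]
ft_force: [-0.2, -0.5, 0.1]
grip_width: 0.0854
```

Run:
```python
from meas import *
sn=snap('29'); crop('side','29',260,200,440,380,4)
p,d=sn['top']; C=cloud('top',d); s=((C[...,2]>.085)&(C[...,2]<.115)&(d>0)&(C[...,1]<-.2)&(C[...,1]>-.4)&(abs(C[...,0]-.54)<.06)).astype(np.uint8)
k,l,st,ce=cv2.connectedComponentsWithStats(s)
for i in range(1,k):
    if st[i,4]>20: print(st[i],np.median(C[l==i],axis=0))
print(tray('29','top',z=.068,box=(340,140,450,245))); print(board('29'))
```

```text
[406 190  17  16 193] [ 0.5422 -0.344   0.1024]
[380 193  16  16 187] [ 0.5371 -0.2738  0.1022]
(array([ 0.5406, -0.3133]), (110.69091033935547, 160.92955017089844), 4.022686004638672, array([[ 479.7434, -236.9048],
       [ 491.0328, -397.4378],
       [ 601.451 , -389.6727],
       [ 590.1616, -229.1396]], dtype=float32))
((544.7221069335938, -269.60162353515625), (220.32911682128906, 282.2802429199219), 3.145766496658325, array([[ 426.9783, -134.7196],
       [ 442.4688, -416.5745],
       [ 662.4659, -404.4836],
       [ 646.9755, -122.6288]], dtype=float32))
```

View pics/top29.png

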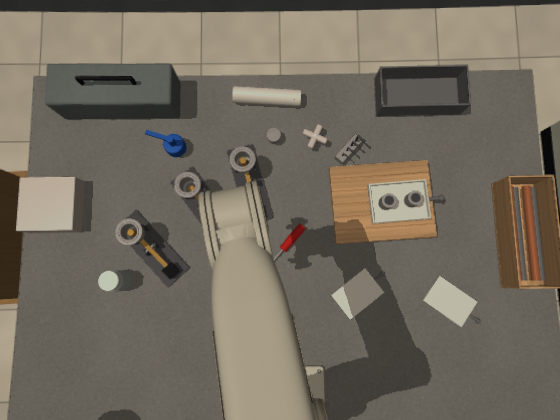

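View pics/side29.png

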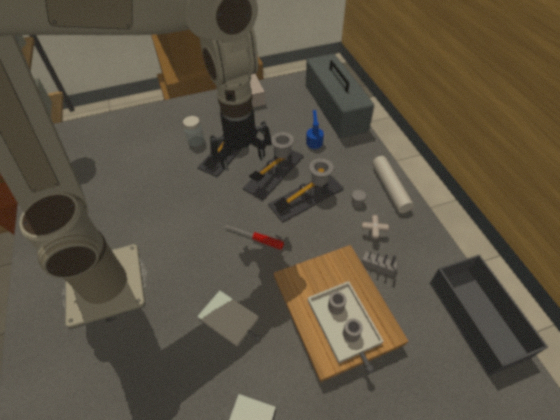

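Both plugs stand upright in the tray, at top px (389,201) and (415,198). The tray is rim up on the board, all three rings are plug-free, and the other things are where they were. The gripper is clear of everything, so I hand in.

```bash
python3 -c "
from workcell import bot
print(bot.get_obs()['clock'],bot.job_done())"
```

```text
the job is handed in; nothing more can be done
49.0 None
```

I handed the job in at 49 s. The tray lies rim up on the pine board, and both plugs that were there stand upright in it.

**What I did**
- I pushed the tray about 9 cm along the board until its handle stuck out past the open edge. I gripped it by the ball, lifted it and turned it over.
- The middle fitting was empty, so I left its lever alone. For the other two I pressed the lever down, took the plug from above and set it in the tray.

**Last checks**
- **Tray:** it is centred at about (0.541, -0.313), flat and wholly on the board with roughly 14 mm to the far edge.
- **Plugs:** both tops are level at 0.102 m, 70 mm apart.
- **Surroundings:** all three rings are empty, the other things look unmoved, and the gripper is clear.

**What did not go smoothly**
- **Stiff grip:** the tray did not hang plumb, so I tilted the tool to carry it past upright. That took joint 4 right up to its limit (2.15 rad), and the wrist force briefly reached about 87 N, below the 120 N limit.
- **Lost grip:** the ball slipped out while the tray was leaning. I eased it over on the open fingers, and it dropped the last part on its own from about 52°. It ended flat and did not move after that.
- **Measured against given sizes:** the gripper read 14.5 mm on the 18 mm ball and 38.5 mm on the 40 mm plugs.

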